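# Fit socket units to a desk power rail

### The job

Get the desk's power rail ready for use: take the two dust covers off it and lay them flat, side by side, in the desk tray; lower every socket unit standing on the desk into the rail's slot, fully down, and give each a quarter turn, so that its foot is caught under the lips and its body lies in line with the rail. Only when all the units are locked in, press the plunger of the switch box down to its stop, hold it there for a moment and let it spring back. Leave the other things on the desk where they are.

Things in the scene. Friction and masses are not known exactly. Their poses are not given: they have to be found in the camera images.
- rail: desk power rail, fixed: slotted aluminium strut 480 mm long (its y), 84 wide (x), 26 high, origin at the centre of its underside on the desk, z up, with a grey end cap of 20 mm at each end
- rail_slot (a point): centre of the rail's top face, axes as the rail. The slot opens upward along y, 30 mm wide, 440 long between the end caps; lips 6 mm thick; channel below 72 mm wide, 15 high (5 to 20 mm above the desk). A unit's foot passes only with its bar along the slot; a quarter turn either way puts it under both lips. No stop: the unit turns freely in the slot
- unit1_mid (a point): socket unit on a hammer foot, 59 mm tall, 0.2 kg. From below: steel foot bar 60 (along its y) x 24 mm, 10 thick; round neck 22 mm, 9 long; black body 70 (along x) x 44 mm, 40 tall, socket face up. Point on the axis 30 mm above the underside, z up; half a turn makes no difference. 3 or 4 are present, standing on the desk. Seated in the rail the body rests on its top and this point is 37 mm above the desk
- unit2_mid (a point): socket unit on a hammer foot, 59 mm tall, 0.2 kg. From below: steel foot bar 60 (along its y) x 24 mm, 10 thick; round neck 22 mm, 9 long; black body 70 (along x) x 44 mm, 40 tall, socket face up. Point on the axis 30 mm above the underside, z up; half a turn makes no difference. 3 or 4 are present, standing on the desk. Seated in the rail the body rests on its top and this point is 37 mm above the desk
- unit3_mid (a point): socket unit on a hammer foot, 59 mm tall, 0.2 kg. From below: steel foot bar 60 (along its y) x 24 mm, 10 thick; round neck 22 mm, 9 long; black body 70 (along x) x 44 mm, 40 tall, socket face up. Point on the axis 30 mm above the underside, z up; half a turn makes no difference. 3 or 4 are present, standing on the desk. Seated in the rail the body rests on its top and this point is 37 mm above the desk
- unit4_mid (a point): socket unit on a hammer foot, 59 mm tall, 0.2 kg. From below: steel foot bar 60 (along its y) x 24 mm, 10 thick; round neck 22 mm, 9 long; black body 70 (along x) x 44 mm, 40 tall, socket face up. Point on the axis 30 mm above the underside, z up; half a turn makes no difference. 3 or 4 are present, standing on the desk. Seated in the rail the body rests on its top and this point is 37 mm above the desk
- cover1_grip (a point): white dust cover on the rail, half of the slot each: plate 185 (along its y) x 48 mm, 4 thick; tongue below, 26 mm wide, 4 deep, loose in the slot; on top a grip rib 70 long, 14 wide, 18 high above the plate. Point: middle of the rib, 17 mm above the tongue's underside (39 mm above the desk when on the rail). 60 g
- cover2_grip (a point): white dust cover on the rail, half of the slot each: plate 185 (along its y) x 48 mm, 4 thick; tongue below, 26 mm wide, 4 deep, loose in the slot; on top a grip rib 70 long, 14 wide, 18 high above the plate. Point: middle of the rib, 17 mm above the tongue's underside (39 mm above the desk when on the rail). 60 g
- tray: black open desk tray, fixed, 216 mm along its x, 132 mm along y, walls 18 mm high and 4 mm thick, floor 4 mm thick; origin at the centre of its underside on the desk. Both covers fit in it flat, side by side, with their length along the tray's x. May be on the left or the right
- plunger (a joint): how far the plunger of the switch box is pressed, m: 0 is up, 0.014 is its stop. It springs back; it takes about 3 N to start and 8 N to hold at the stop
- plunger_top (a point): centre of the top of the plunger's round black head, 48 mm across and 10 mm thick, on the fixed grey switch box (90 x 76 x 42 mm); 74 mm above the desk when up. It goes straight down. The box may be on the left or the right
- mouse: bystander: computer mouse 105 x 60 x 30 mm, origin under its centre
- phone: bystander: mobile phone lying flat, 150 x 72 x 9 mm, origin under its centre
- notes: bystander: block of sticky notes 76 x 76 x 30 mm, origin under its centre
- jar: bystander: glass jar, 66 mm across, 85 mm tall, origin under its centre
- pencup: bystander: pen cup 80 mm across, 100 mm tall with pens up to 150 mm, origin under its centre
- stapler: bystander: stapler 150 x 38 mm, 60 mm tall, origin under its centre
- mug: bystander: white mug 82 mm across, 92 mm tall, origin under its centre
Not all that is in view belongs to the job. Leave any orange look-alike of the part that bears cover1_grip alone.

How it is judged (in metres and radians):
On the way, in this order (a step that is already met when the one before it is completed fails the run):
1. every socket unit present is down in the rail and turned in line with it (x of unit1_mid in the frame of rail between -0.012 and 0.012 m and y of unit1_mid in the frame of rail between -0.21 and 0.21 m and z of each of unit1_mid, unit2_mid, unit3_mid, unit4_mid in the frame of rail below 0.0405 m and angle between the x axis of each of unit1_mid, unit2_mid, unit3_mid, unit4_mid and the y axis of rail, either way round below 0.35 rad and angle between each of unit1_mid, unit2_mid, unit3_mid, unit4_mid's own z axis and vertical below 0.12 rad and x of unit2_mid in the frame of rail between -0.012 and 0.012 m and y of unit2_mid in the frame of rail between -0.21 and 0.21 m and x of unit3_mid in the frame of rail between -0.012 and 0.012 m and y of unit3_mid in the frame of rail between -0.21 and 0.21 m and x of unit4_mid in the frame of rail between -0.012 and 0.012 m and y of unit4_mid in the frame of rail between -0.21 and 0.21 m), for 0.2 s.
2. the plunger is pressed to its stop (value of joint plunger above 0.012 m), for 0.2 s.
At the end, for the whole second after the job is handed in: Each unit present: fully down in the slot (point under 40.5 mm above the rail's underside), upright, body within 20 degrees of in line with the rail. Both covers flat in the tray, within 30 mm (its x) and 46 mm (its y) of its centre. Plunger up, all at rest (all of step 1 and x of cover1_grip in the frame of tray between -0.03 and 0.03 m and y of cover1_grip in the frame of tray between -0.046 and 0.046 m and z of each of cover1_grip, cover2_grip in the frame of tray below 0.03 m and angle between each of cover1_grip, cover2_grip's own z axis and vertical below 0.15 rad and x of cover2_grip in the frame of tray between -0.03 and 0.03 m and y of cover2_grip in the frame of tray between -0.046 and 0.046 m and value of joint plunger below 0.003 m and linear speed of each of unit1, unit2, unit3, unit4, cover1, cover2 below 0.02 m/s); the robot touches nothing.
It fails at once if the plunger is pressed while a unit is not yet locked in the rail (value of joint plunger above 0.008 m and ((z of unit1_mid in the frame of rail above 0.046 m or x of unit1_mid in the frame of rail above 0.03 m or x of unit1_mid in the frame of rail below -0.03 m or angle between the x axis of unit1_mid and the y axis of rail, either way round above 0.7 rad) or (z of unit2_mid in the frame of rail above 0.046 m or x of unit2_mid in the frame of rail above 0.03 m or x of unit2_mid in the frame of rail below -0.03 m or angle between the x axis of unit2_mid and the y axis of rail, either way round above 0.7 rad) or (z of unit3_mid in the frame of rail above 0.046 m or x of unit3_mid in the frame of rail above 0.03 m or x of unit3_mid in the frame of rail below -0.03 m or angle between the x axis of unit3_mid and the y axis of rail, either way round above 0.7 rad) or (z of unit4_mid in the frame of rail above 0.046 m or x of unit4_mid in the frame of rail above 0.03 m or x of unit4_mid in the frame of rail below -0.03 m or angle between the x axis of unit4_mid and the y axis of rail, either way round above 0.7 rad))).
It fails at once if a bystander is moved by more than 40 mm (distance of any of mouse, phone, notes, jar, pencup, stapler, mug from where it was at the start of the episode above 0.04 m).
Of unit1, unit2, unit3, unit4 only 3 to 4 are there at a start; the rules pass over those that are not, and their reading is None.
At some moment in a run one of unit1, unit2, unit3, unit4 may be knocked a few centimetres aside while the robot is not near it.
It also fails if it takes over 210 s, if anything falls off the work surface, if the arm or the gripper's body presses on something with over 40 N, if the wrist force passes 120 N, or if a joint passes its speed limit or range.

### The arm

A 6-joint arm with a two-finger parallel gripper is mounted at the origin on the work surface. World frame = base frame: x ahead of the robot, y to its left, z up, the work surface at z = 0. Lengths are in mm, angles in rad, forces in N, time in s.
With the tool pointing down it reaches from about 300 to 850 mm from the base axis. Payload 5.4 kg.
Tool frame: the origin (TCP) lies between the finger pads; the fingertips stand 17 mm ahead of it and the grasp point (between the pads) lies 2 mm behind it; x points along the fingers, y is the direction in which the jaws open and shut, and the axes are right-handed (so a half turn about x gives the same grasp; the last joint's range is limited). The gripper opens to 85 mm and grips with 20 to 120 N. Pads are 22 mm wide; open, the fingers measure 114 mm over their backs; the gripper's body (76 mm by 85 mm) begins 54 mm behind the grasp point. The pads swing forward as they close: fully open they stand 13 mm farther back than shut.
Start: joints at [1.113, 0.158, 1.597, -0, 1.386, -0.21], TCP at [141.042, 557.417, 248.299] pointing down, gripper open.
Joint ranges: [-2.91, 2.91], [-0.94, 2.29], [0.18, 2.7], [-1.29, 4.43], [0.17, 2.64], [-3, 3]. Speed limits (rad/s): [2.57, 2.57, 3.14, 3.14, 3.14, 3.14].

### API

Orientations are given as a unit quaternion [w, x, y, z].
In Python, from workcell import readout, viewer, ticket, nets gives the robot as it stands.
- The arm moves only by the tool move_arm, never from a script. Its argument "rows" is a list of rows, each a list of 6 numbers: the shift along the tool's x, y, z scaled (see below), then the turn, a rotation vector about the tool's x, y, z scaled (see below). In form: [[tx, ty, tz, wx, wy, wz], ...]. A call has 1 to 10 rows; each row is the pose to reach, as a shift and turn from the pose commanded when the call began, along the tool's axes at that moment; what a row does not reach only later rows make up. The controller multiplies each number of a shift by 25 cm and each number of a turn by 90 degrees. A row lasts 1/10 s, in which the tool goes at most 50 mm and 8.59 degrees, less where a joint would pass 70% of its speed; a pose out of reach is approached as far as the arm can. A call with a number of a shift or a turn outside -1 to 1 is refused whole. A call with a gripper value outside its range is refused whole. "fingers" is the closure, from 0 (fully open) to 1 (shut), set as the call begins (left out, the last holds). The fingers move at their own pace and stop on an object; "newtons" is the grip in N (left out, the last holds). Time passes only in rows, so rows that repeat a pose let the fingers close. It gives the time, the measured TCP pose, the force and the opening at its end, in the units of the state.
- readout.sense(): the state, without advancing time (a new reading comes with each control period).
- viewer.get_image(name): name is "scene" or "top" or "wrist"; returns the picture (400x640x3 uint8, red, green, blue); there is no depth.
- viewer.camera_params(name): a dict with "camera_matrix" (3x3 intrinsics, pixels), "pose" (4x4, takes a point from camera to world coordinates); the wrist camera has in their place "tool_from_camera" (4x4, takes a point from camera to tool coordinates, whose origin is the TCP and whose axes are the tool frame's). Camera axes: x right, y down, z forward; pixel columns grow to the right and rows downward; lengths in mm; the calibration is good to about 2 mm. A picture is of the moment at which its call begins: read the wrist's pose just before it. camera_params takes no time and is no camera call.
- ticket.job_done(): hands the job in, once; it reports no verdict.
Trained networks look in the newest picture that a camera, given by its name, has taken for a name from the list of things; names that differ only in an ending like _2 or _b are one class to them, and where a whole thing is asked for, a point or a joint stands for the part that bears it (a point fixed in the world has none). Each returns a list of dicts, best first, with "confidence" (0 to 1); they miss things now and then, are a little off and sometimes report something else, mostly with a low value. They report only what shows in the picture. A call takes as long as a camera call. They do not tell look-alikes from the thing itself.
- nets.look_for(camera, label): "extent" ([left, top, right, bottom] as shares, 0 to 1, of the picture: columns of its width, rows of its height, round what is visible of it).
- nets.trace(camera, label): "mask" (400x640 bool, what is visible of it) and "extent" ([left, top, right, bottom] as shares, 0 to 1, of the picture: columns of its width, rows of its height, round what is visible of it).
- nets.mark_of(camera, label): "centre" ([row, column] as shares, 0 to 1, of the picture: columns of its width, rows of its height: a listed point, or the origin of a listed thing).
The state is a dict: "t": time; "qpos": joint angles; "joint_velocities": joint speeds; "tau": joint torques, N m; "eef_pos": TCP position; "orientation": TCP orientation; "ft_force": force on the tool from outside, world axes, zero at the start; "moment": the same for the moment, N m; "finger_gap": finger opening in mm.
Only numpy, scipy, OpenCV 4.12 (cv2) and the standard library are available. Lean on these libraries where they do the work, as an engineer would, in place of code of your own. Each camera call takes 0.05 s, during which the arm holds its last target.

## Working session

There is one attempt and no reset: what is moved stays moved. The work goes in short steps, Python scripts to look and compute and a tool call to move; the robot and the scene stay as the last step left them, time stands still between calls to the robot, and variables do not carry over. Pictures are saved under pics/ and viewed, and the job is handed in when it is done.

Besides the shell and the picture viewer there is one more tool, called after "Call:" by a JSON object that holds its "fn" and its "kwargs", one argument or row to a line. move_arm: Moves the arm, as the interface text tells. Shifts and turns lie within -1 to 1; 1 stands for 25 cm of shift or 90 degrees of turn. Its arguments: {"type":"object","properties":{"rows":{"type":"array"},"fingers":{"type":"number"},"newtons":{"type":"number"}},"required":["rows"]}

```bash
mkdir -p pics; ls; cat > h.py <<'E'
import numpy as np,cv2
from workcell import readout,viewer,ticket,nets
from scipy.spatial.transform import Rotation as R
def save(name,fn,crop=None,scale=1):
    im=viewer.get_image(name)
    if crop: 
        r0,r1,c0,c1=crop; im2=im[r0:r1,c0:c1]
    else: im2=im
    im2=cv2.resize(im2,None,fx=scale,fy=scale,interpolation=cv2.INTER_CUBIC)
    cv2.imwrite('pics/'+fn,im2[:,:,::-1]); return im
def tool():
    s=readout.sense(); q=s['orientation']; T=np.eye(4)
    T[:3,:3]=R.from_quat([q[1],q[2],q[3],q[0]]).as_matrix(); T[:3,3]=s['eef_pos']; return T,s
def cam(name):
    p=viewer.camera_params(name); K=np.array(p['camera_matrix'])
    if 'pose' in p: return K,np.array(p['pose'])
    return K,tool()[0]@np.array(p['tool_from_camera'])
def ray(name,u,v,z,KP=None):
    K,P=KP or cam(name)
    d=P[:3,:3]@np.linalg.solve(K,[u,v,1.]); o=P[:3,3]
    return o+d*(z-o[2])/d[2]
def proj(name,p,KP=None):
    K,P=KP or cam(name)
    c=np.linalg.inv(P)@np.append(p,1); x=K@c[:3]; return x[:2]/x[2]
E
python3 - <<'E'
from h import *
T,s=tool();print(s);print(T)
for n in('scene','top','wrist'):
    save(n,n+'0.png'); print(n,cam(n))
E
```

```text
pics
{'t': 0.0, 'qpos': array([ 1.11288343e+00,  1.59072166e-01,  1.59826228e+00, -1.09644351e-05,
        1.38619710e+00, -2.10090938e-01]), 'joint_velocities': array([ 3.86749833e-04,  1.12456029e-03, -2.66250069e-05,  1.04730901e-03,
        6.67881442e-04,  4.91335923e-04]), 'tau': array([-1.85021978e-03, -3.95986640e+01, -3.31438386e+01, -7.94410767e-05,
        8.22561735e-03,  2.01159247e-05]), 'eef_pos': array([140.79921513, 556.89522875, 247.28883517]), 'orientation': array([ 0.70146392,  0.08674463,  0.70190617, -0.08804237]), 'ft_force': array([-0.54064824, -1.32634415, -0.07217614]), 'moment': array([-0.04214865,  0.01109481, -0.00555904]), 'finger_gap': 85.42543826951172}
[[-8.47473272e-04  2.45290277e-01  9.69449309e-01  1.40799215e+02]
 [-1.74390954e-03  9.69447820e-01 -2.45291425e-01  5.56895229e+02]
 [-9.99998120e-01 -1.89850982e-03 -3.93817062e-04  2.47288835e+02]
 [ 0.00000000e+00  0.00000000e+00  0.00000000e+00  1.00000000e+00]]
scene (array([[452.29037627,   0.        , 318.64914542],
       [  0.        , 452.29037627, 195.89383913],
       [  0.        ,   0.  
[... 672 characters left out ...]
       -3.76456403e+01],
       [-1.10738021e-03, -7.38318022e-02, -9.97270093e-01,
         1.50385581e+03],
       [ 0.00000000e+00,  0.00000000e+00,  0.00000000e+00,
         1.00000000e+00]]))
wrist (array([[298.83787201,   0.        , 321.42339909],
       [  0.        , 298.83787201, 194.11218045],
       [  0.        ,   0.        ,   1.        ]]), array([[ 2.45593470e-01,  9.16764365e-01,  3.15003090e-01,
         5.82993265e+01],
       [ 9.69371197e-01, -2.31652763e-01, -8.15872566e-02,
         5.77556609e+02],
       [-1.82495352e-03,  3.25392220e-01, -9.45577375e-01,
         3.74001827e+02],
       [ 0.00000000e+00,  0.00000000e+00,  0.00000000e+00,
         1.00000000e+00]]))
```

View pics/scene0.png

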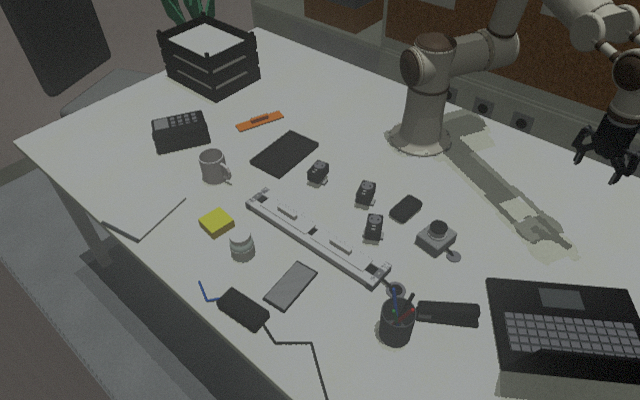

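View pics/top0.png

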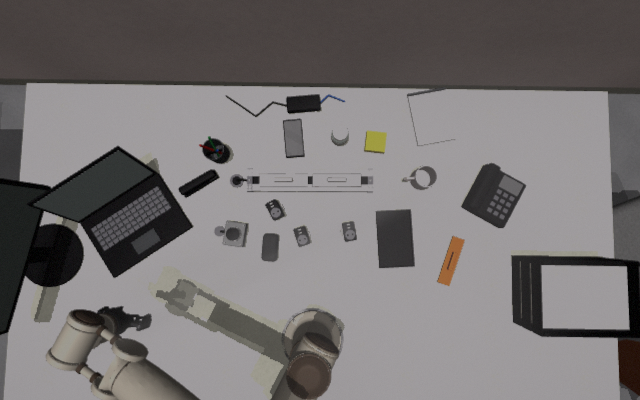

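View pics/wrist0.png

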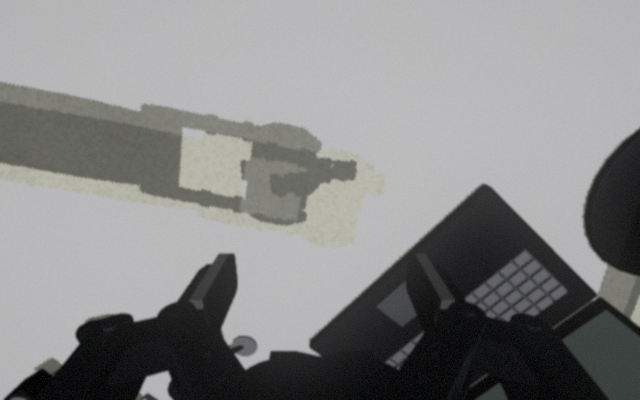

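```bash
python3 - <<'E'
from h import *
im=save('top','top1.png',(120,290,190,430),3.3)
KP=cam('top')
for l,z in [('unit1_mid',30),('cover1_grip',39),('tray',0),('rail',0),('plunger_top',74),('rail_slot',26)]:
    for d in nets.mark_of('top',l)[:6]:
        v,u=np.array(d['centre'])*[400,640]; print(l,round(d['confidence'],2),u.round(1),v.round(1),ray('top',u,v,z,KP).round(1))
    
KP=cam('scene'); im=save('scene','scene1.png',(150,310,230,470),3.3)
for l,z in [('unit1_mid',30),('cover1_grip',39),('tray',0),('rail',0),('plunger_top',74)]:
    for d in nets.mark_of('scene',l)[:6]:
        v,u=np.array(d['centre'])*[400,640]; print('S',l,round(d['confidence'],2),u.round(1),v.round(1),ray('scene',u,v,z,KP).round(1))
E
```

```text
cover1_grip 0.83 336.9 182.1 [590.4 -84.7  39. ]
cover1_grip 0.73 288.9 138.5 [754.6 100.1  39. ]
cover1_grip 0.63 451.6 259.7 [ 306.3 -514.8   39. ]
tray 0.82 394.4 236.0 [ 390.2 -308.9    0. ]
rail 0.98 309.8 179.5 [603.6  19.1   0. ]
plunger_top 0.63 234.9 232.6 [395.3 286.6  74. ]
plunger_top 0.44 346.6 235.8 [ 389.7 -121.5   74. ]
rail_slot 0.56 309.3 181.0 [594.6  20.   26. ]
S unit1_mid 0.77 372.0 230.4 [491.2 149.7  30. ]
S cover1_grip 0.91 258.6 117.9 [ 323.7 -497.7   39. ]
S cover1_grip 0.81 289.7 213.0 [599.9 -71.2  39. ]
S cover1_grip 0.2 445.8 316.9 [604.6 451.   39. ]
S tray 0.55 283.4 154.3 [ 384.7 -312.6    0. ]
S rail 0.79 313.7 234.9 [593.1  16.2   0. ]
S plunger_top 0.75 442.2 225.6 [385.7 306.4  74. ]
S plunger_top 0.17 316.1 229.5 [620.2  51.8  74. ]
```

View pics/top1.png

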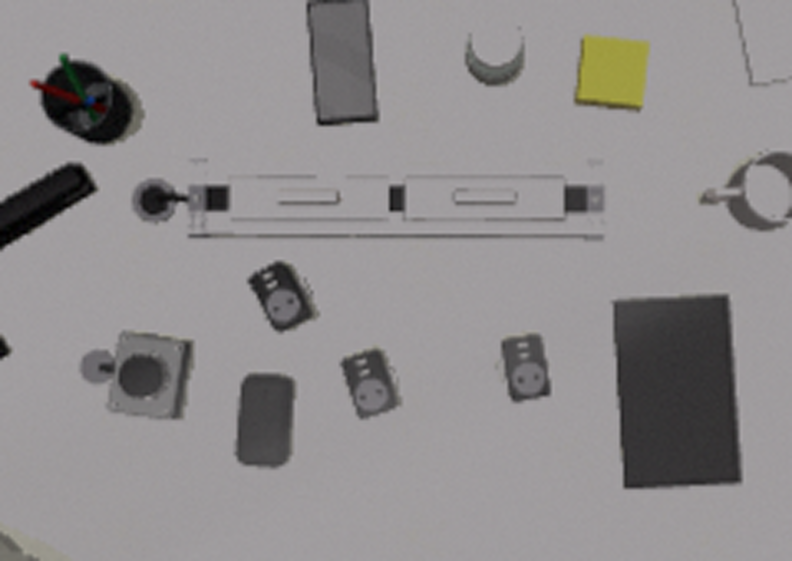

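View pics/scene1.png

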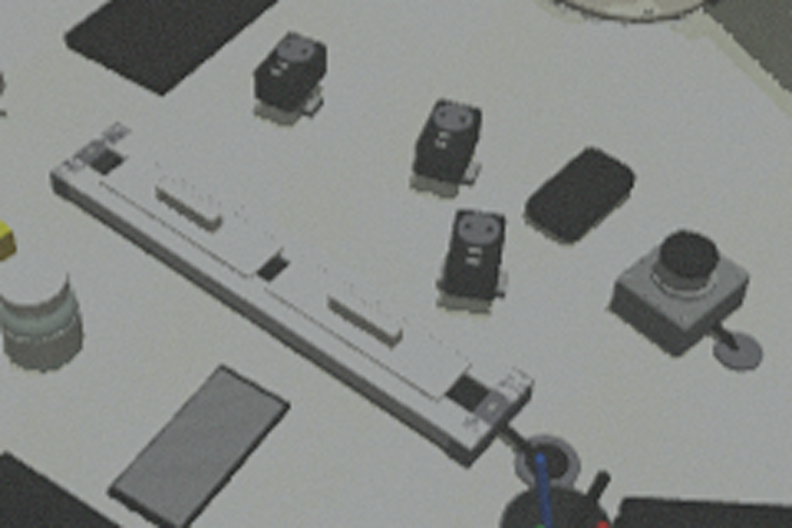

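```bash
cat >> h.py <<'E'
def Rdown(yaw): # yaw (deg) = world angle of tool y
    a=np.radians(yaw); y=np.array([np.cos(a),np.sin(a),0]); x=np.array([0,0,-1.]); return np.c_[x,y,np.cross(x,y)]
def go(x,y,z,yaw=None,level=True):
    T,s=tool(); Rm=T[:3,:3]
    cy=np.degrees(np.arctan2(Rm[1,1],Rm[0,1]))
    if yaw is None: yaw=cy
    else:
        pass
    d=Rm.T@(np.array([x,y,z])-T[:3,3])/250
    w=R.from_matrix(Rm.T@Rdown(yaw)).as_rotvec()/(np.pi/2)
    print('t',round(s['t'],2),'pos',T[:3,3].round(1),'yaw',cy.round(2),'gap',round(s['finger_gap'],1),'F',s['ft_force'].round(1),'q6',s['qpos'][5].round(2))
    print('  move',d.round(4),'turn',w.round(4),'rows',np.ceil(max(np.linalg.norm(d)*5,np.linalg.norm(w)*90/8.59)))
E
python3 - <<'E'
from h import *
go(480,20,300,90)
E
```

```text
t 0.8 pos [141.  557.4 248.3] yaw 75.8 gap 85.2 F [-0.1 -0.5  0.8] q6 -0.21
  move [-0.2068 -1.7515  1.8417] turn [-0.1578  0.     -0.    ] rows 13.0
```

Call:
{"fn": "move_arm", "kwargs": {
  "rows": [
    [-0.2,-0.875,0.92,0,0,0],
    [-0.2,-0.875,0.92,0,0,0],
    [-0.2,-0.875,0.92,0,0,0],
    [-0.2,-0.875,0.92,0,0,0],
    [-0.2,-0.875,0.92,0,0,0],
    [-0.2,-0.875,0.92,0,0,0],
    [-0.2,-0.875,0.92,0,0,0],
    [-0.2,-0.875,0.92,0,0,0]
  ],
  "fingers": 0.5
}}

```text
t: 1.6
eef_pos: [312.0, 287.2, 299.1]
orientation: [0.702, 0.089, 0.701, -0.089]
ft_force: [0.2, -0.1, 0.1]
finger_gap: 42.8
```

Call:
{"fn": "move_arm", "kwargs": {
  "rows": [
    [0,-0.876,0.92,-0.158,0,0],
    [0,-0.876,0.92,-0.158,0,0],
    [0,-0.876,0.92,-0.158,0,0],
    [0,-0.876,0.92,-0.158,0,0],
    [0,-0.876,0.92,-0.158,0,0],
    [0,-0.876,0.92,-0.158,0,0],
    [0,-0.876,0.92,-0.158,0,0],
    [0,-0.876,0.92,-0.158,0,0],
    [0,-0.876,0.92,-0.158,0,0],
    [0,-0.876,0.92,-0.158,0,0]
  ]
}}

```text
t: 2.6
eef_pos: [479.2, 21.9, 298.1]
orientation: [0.707, -0.001, 0.707, 0.001]
ft_force: [0.2, 1.1, 0.7]
finger_gap: 42.9
```

```bash
python3 - <<'E'
from h import *
go(480,20,300,90)
KP=cam('wrist');im=save('wrist','wrist1.png',None,1.25)
for l,z in [('unit1_mid',30),('cover1_grip',39),('tray',0),('rail',0),('plunger_top',74),('rail_slot',26)]:
    for d in nets.mark_of('wrist',l)[:6]:
        v,u=np.array(d['centre'])*[400,640]; print(l,round(d['confidence'],2),u.round(1),v.round(1),ray('wrist',u,v,z,KP).round(1))
E
```

```text
t 2.6 pos [479.2  21.9 298.1] yaw 90.13 gap 42.9 F [0.2 1.1 0.7] q6 -1.78
  move [-0.0076 -0.0074  0.0033] turn [ 0.0015 -0.0003 -0.0005] rows 1.0
unit1_mid 0.82 414.4 160.8 [482.1 146.7  30. ]
unit1_mid 0.18 319.5 231.8 [587.8  19.1  30. ]
cover1_grip 0.97 247.4 245.3 [605.3 -85.4  39. ]
tray 0.73 71.1 82.4 [ 383.4 -311.7    0. ]
plunger_top 0.62 573.9 91.7 [393.8 301.7  74. ]
rail_slot 0.87 320.5 236.2 [597.   20.6  26. ]
```

View pics/wrist1.png

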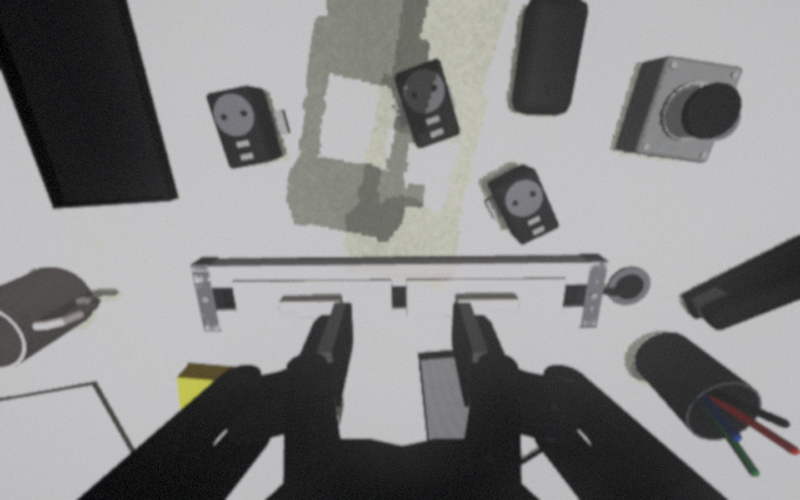

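```bash
python3 - <<'E'
from h import *
im=save('wrist','w2.png',(195,275,140,340),4)
im=save('wrist','w3.png',(195,275,310,510),4)
im=save('wrist','w4.png',(40,200,160,360),4)
im=save('wrist','w5.png',(40,200,310,460),4)
E
```

```text
(no output)
```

View pics/w2.png

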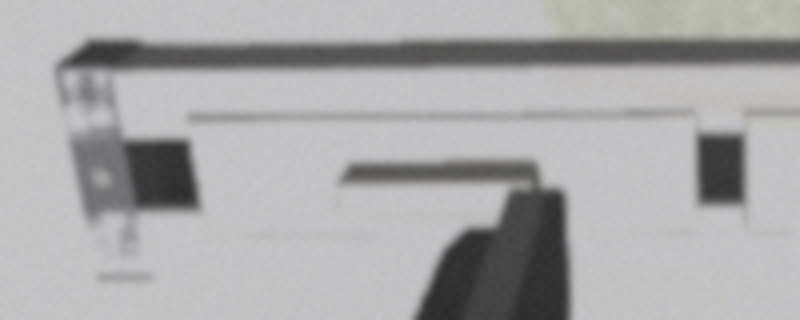

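View pics/w3.png

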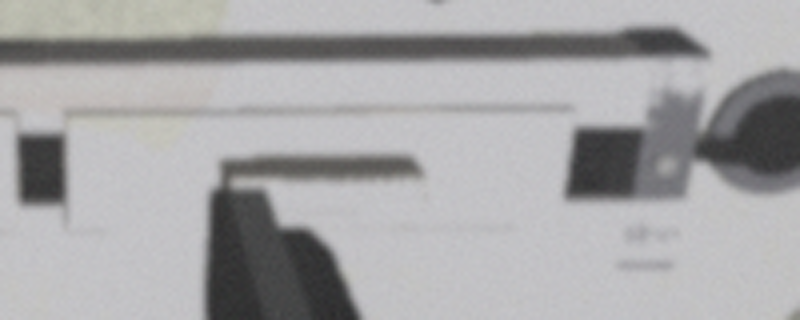

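View pics/w4.png

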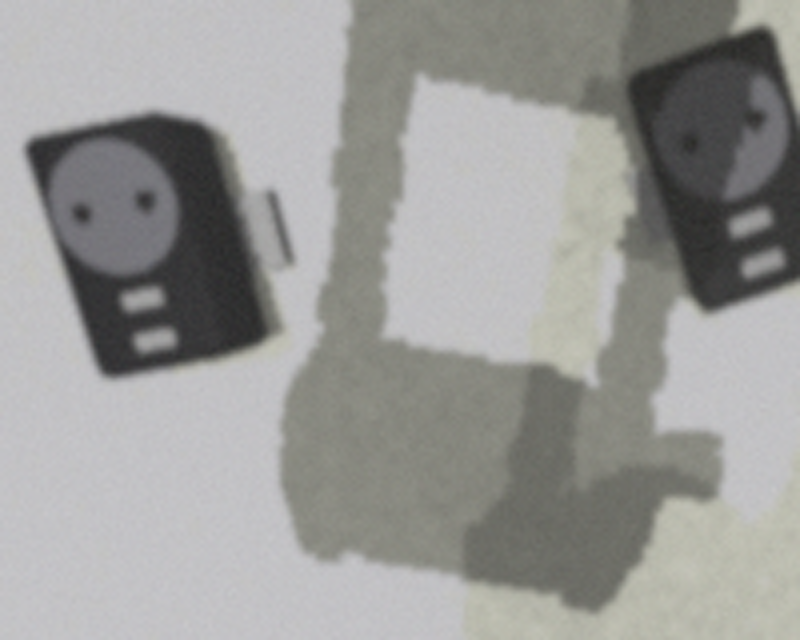

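View pics/w5.png

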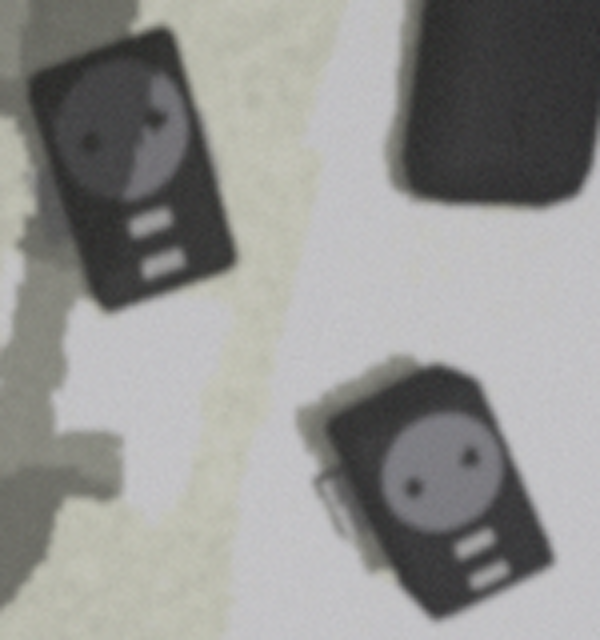

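```bash
python3 - <<'E'
from h import *
T,s=tool();KP=cam('wrist')
def P(c0,r0,x,y,z): return ray('wrist',c0+x/4,r0+y/4,z,KP)
print('rail corners',P(140,195,57,67,26),P(310,195,708,56,26))
print('slot',P(140,195,160,175,26),P(140,195,720,169.5,26),P(310,195,605,163,26))
print('slot x from corners', )
a=P(140,195,160,175,26);b=P(310,195,605,163,26);print('slot yaw',np.degrees(np.arctan2(b[1]-a[1],b[0]-a[0])))
a=P(140,195,57,67,26);b=P(310,195,708,56,26);print('edge yaw',np.degrees(np.arctan2(b[1]-a[1],b[0]-a[0])),np.linalg.norm(a-b))
for n,c0,cs,e in [('A',160,(131.5,244.5),((28,143),(108,376))),('B',310,(136,168),((30,75),(108,310))),('C',310,(457,502),((480,380),(552,562)))]:
    p=P(c0,40,*cs,59);q=[P(c0,40,*k,59) for k in e];d=q[1]-q[0]
    print(n,p.round(1),'long yaw',np.degrees(np.arctan2(d[1],d[0])).round(1),np.linalg.norm(d).round(1))
# plates: near edge ends z=30
print('plate1 near edge',P(140,195,190,118,30),P(140,195,697,110,30));print('plate2',P(310,195,66,113,30),P(310,195,574,106,30))
print('rib1 near top? ',P(140,195,345,183,48),P(140,195,537,181,48));print('rib2',P(310,195,225,180,48),P(310,195,423,178,48))
print('tray corner top',ray('wrist',177/1.25,197/1.25,18,KP),ray('wrist',55/1.25,207/1.25,18,KP),ray('wrist',128/1.25,0,18,KP))
E
```

```text
rail corners [ 558.74048928 -221.05322514   26.        ] [554.34217287 257.58682731  26.        ]
slot [ 602.11724035 -190.62213359   26.        ] [599.7718841   17.74781218  26.        ] [597.02285246 227.1308521   26.        ]
slot x from corners
slot yaw 90.69867234326249
edge yaw 90.52648722722645 478.66026050836547
A [ 405.4 -130.5   59. ] long yaw 11.4 67.0
B [384.5  45.7  59. ] long yaw 19.7 67.9
C [482.5 148.7  59. ] long yaw 27.4 64.7
plate1 near edge [ 577.01590884 -174.09973752   30.        ] [573.79359377   9.4980317   30.        ]
plate2 [574.97404998  27.20079617  30.        ] [572.15602437 210.39213539  30.        ]
rib1 near top?  [ 593.78047971 -114.28238066   48.        ] [592.9710134  -46.57864541  48.        ]
rib2 [592.53540523  82.9851993   48.        ] [591.72699462 152.59032839  48.        ]
tray corner top [ 481.24687966 -228.65869218   18.        ] [ 492.59803647 -367.00744915   18.        ] [ 293.01631526 -237.91725799   18.        ]
```

```bash
python3 - <<'E'
from h import *
go(598.6,118,110,0.6)
E
```

```text
t 3.15 pos [479.6  20.3 298.4] yaw 90.02 gap 42.6 F [ 0.  -0.3  0.4] q6 -1.78
  move [0.7535 0.3908 0.4759] turn [ 9.936e-01  1.000e-04 -1.000e-04] rows 11.0
```

Call:
{"fn": "move_arm", "kwargs": {
  "rows": [
    [0.753,0.39,0.476,0.993,0,0],
    [0.753,0.39,0.476,0.993,0,0],
    [0.753,0.39,0.476,0.993,0,0],
    [0.753,0.39,0.476,0.993,0,0],
    [0.753,0.39,0.476,0.993,0,0],
    [0.753,0.39,0.476,0.993,0,0],
    [0.753,0.39,0.476,0.993,0,0],
    [0.753,0.39,0.476,0.993,0,0],
    [0.753,0.39,0.476,0.993,0,0],
    [0.753,0.39,0.476,0.993,0,0]
  ]
}}

```text
t: 4.15
eef_pos: [598.6, 117.7, 109.9]
orientation: [0.516, 0.483, 0.516, -0.484]
ft_force: [0.5, 0.5, -0.5]
finger_gap: 42.5
```

Call:
{"fn": "move_arm", "kwargs": {
  "rows": [
    [0,0,0,0.005,0,0],
    [0,0,0,0.005,0,0],
    [0,0,0,0.005,0,0]
  ]
}}

```text
t: 4.45
eef_pos: [598.6, 117.7, 110.0]
orientation: [0.516, 0.483, 0.516, -0.483]
ft_force: [-0.9, 0.5, -0.0]
finger_gap: 42.6
```

```bash
python3 - <<'E'
from h import *
go(598.6,118,50,0.6)
im=save('wrist','w6.png',None,1.25)
E
```

```text
t 4.45 pos [598.6 117.7 110. ] yaw 3.77 gap 42.6 F [-0.9  0.5 -0. ] q6 -0.07
  move [ 2.4e-01  1.0e-04 -1.1e-03] turn [ 0.0352 -0.      0.    ] rows 2.0
```

View pics/w6.png

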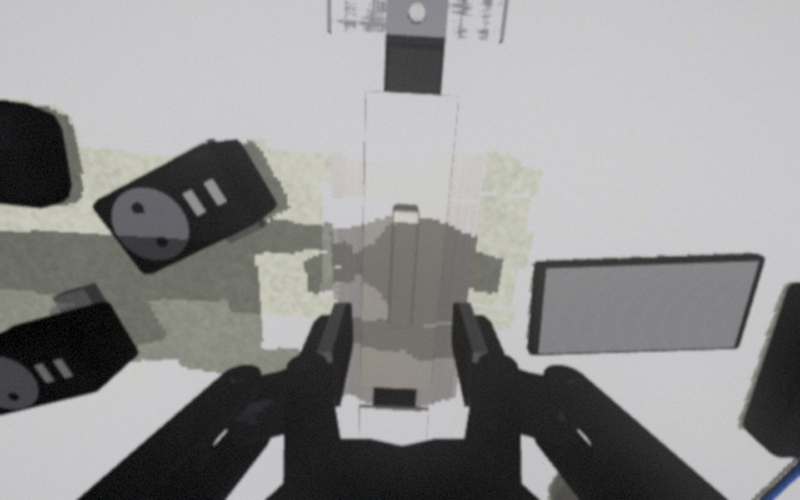

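Call:
{"fn": "move_arm", "kwargs": {
  "rows": [
    [0.1,0,0,0.035,0,0],
    [0.2,0,0,0.035,0,0],
    [0.24,0,0,0.035,0,0],
    [0.24,0,0,0.035,0,0],
    [0.24,0,0,0.035,0,0]
  ]
}}

```text
t: 5.0
eef_pos: [599.2, 117.8, 50.9]
orientation: [0.502, 0.498, 0.502, -0.497]
ft_force: [0.3, 0.8, -0.1]
finger_gap: 42.8
```

Call:
{"fn": "move_arm", "kwargs": {
  "rows": [
    [0,0,0,0,0,0],
    [0,0,0,0,0,0],
    [0,0,0,0,0,0],
    [0,0,0,0,0,0],
    [0,0,0,0,0,0],
    [0,0,0,0,0,0]
  ],
  "fingers": 1,
  "newtons": 30
}}

```text
t: 5.6
eef_pos: [599.8, 117.7, 51.5]
orientation: [0.503, 0.499, 0.501, -0.497]
ft_force: [-0.6, 0.1, 6.2]
finger_gap: 12.8
```

```bash
python3 - <<'E'
from h import *
go(400,-200,200,0.6)
E
```

```text
t 5.6 pos [599.8 117.7  51.5] yaw 0.48 gap 12.8 F [-0.6  0.1  6.2] q6 -0.01
  move [-0.5959 -0.8081  1.2642] turn [-0.0013  0.     -0.0017] rows 9.0
```

Call:
{"fn": "move_arm", "kwargs": {
  "rows": [
    [-0.1,0,0,0,0,0],
    [-0.3,0,0,0,0,0],
    [-0.5,0,0,0,0,0],
    [-0.5,0,0,0,0,0]
  ]
}}

```text
t: 6.0
eef_pos: [603.5, 117.9, 184.0]
orientation: [0.506, 0.502, 0.498, -0.494]
ft_force: [0.8, 0.3, 0.3]
finger_gap: 13.3
```

```bash
python3 - <<'E'
from h import *
for n in ('top','scene'):
    im=save(n,n+'3.png',(200,280,360,440) if n=='top' else (100,260,230,430),6 if n=='top' else 4); KP=cam(n)
    for d in nets.trace(n,'tray')[:2]:
        c=cv2.findContours(d['mask'].astype(np.uint8),0,1)[0]; c=max(c,key=cv2.contourArea)[:,0,:]
        w=np.array([ray(n,u,v,18,KP)[:2] for u,v in c]); r=cv2.minAreaRect(w.astype(np.float32)); print(n,d['confidence'],r, cv2.boxPoints(r).round(0).tolist())
go(400,-200,200,0.6)
E
```

```text
top 0.7 ((383.44512939453125, -305.51220703125), (221.7186737060547, 137.7659149169922), 3.712968587875366) [[268.0, -244.0], [277.0, -381.0], [499.0, -367.0], [490.0, -230.0]]
scene 0.67 ((389.330810546875, -298.6453857421875), (235.6217803955078, 153.68650817871094), 3.5311644077301025) [[267.0, -229.0], [276.0, -383.0], [512.0, -368.0], [502.0, -215.0]]
t 6.2 pos [597.3 117.8 173.1] yaw 0.48 gap 13.2 F [ 0.2 -0.4 -1.4] q6 -0.01
  move [-0.1047 -0.8001  1.2644] turn [-0.0014 -0.      0.0022] rows 8.0
```

View pics/top3.png

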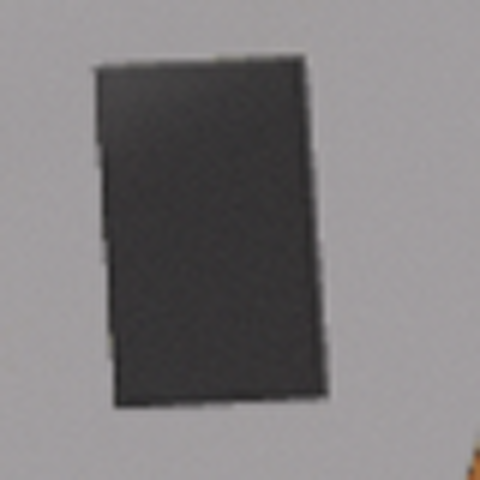

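View pics/scene3.png

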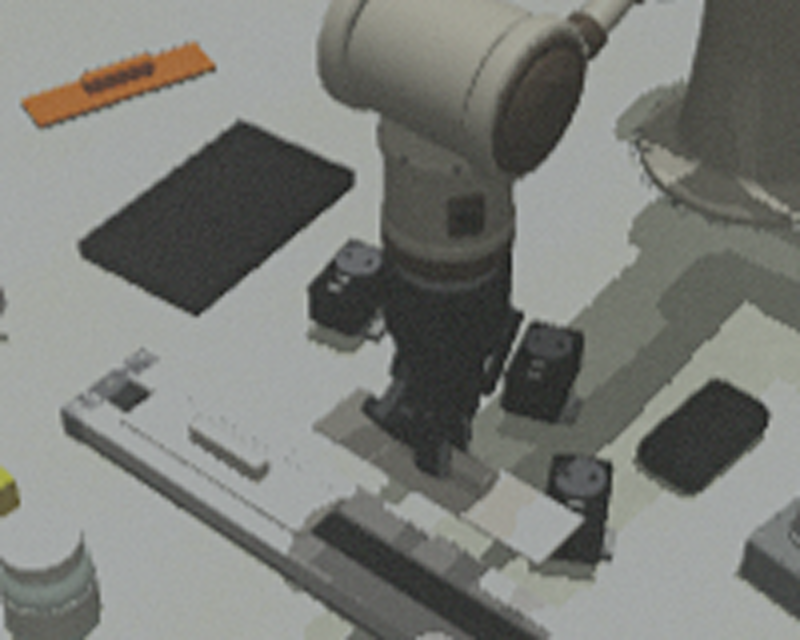

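```bash
python3 - <<'E'
from h import *
go(490,-110,173,-43)
E
```

```text
t 6.2 pos [597.3 117.8 173.1] yaw 0.48 gap 13.2 F [ 0.2 -0.4 -1.4] q6 -0.01
  move [ 0.002  -0.4368  0.9074] turn [0.4831 0.0008 0.0021] rows 6.0
```

Call:
{"fn": "move_arm", "kwargs": {
  "rows": [
    [0,-0.437,0.907,0.483,0,0],
    [0,-0.437,0.907,0.483,0,0],
    [0,-0.437,0.907,0.483,0,0],
    [0,-0.437,0.907,0.483,0,0],
    [0,-0.437,0.907,0.483,0,0],
    [0,-0.437,0.907,0.483,0,0],
    [0,-0.437,0.907,0.483,0,0]
  ]
}}

```text
t: 6.9
eef_pos: [489.8, -110.3, 173.2]
orientation: [-0.28, -0.648, -0.282, 0.649]
ft_force: [-0.1, 0.6, -1.0]
finger_gap: 13.2
```

```bash
python3 - <<'E'
from h import *
go(383.8,-333,100,-86.3)
E
```

```text
t 6.9 pos [ 489.8 -110.3  173.2] yaw -43.12 gap 13.2 F [-0.1  0.6 -1. ] q6 0.29
  move [0.2922 0.3006 0.9399] turn [0.4798 0.0013 0.0021] rows 6.0
```

Call:
{"fn": "move_arm", "kwargs": {
  "rows": [
    [0.0,0.1,0.3,0.2,0,0],
    [0.1,0.3,0.94,0.48,0,0],
    [0.292,0.3,0.94,0.48,0,0],
    [0.292,0.3,0.94,0.48,0,0],
    [0.292,0.3,0.94,0.48,0,0],
    [0.292,0.3,0.94,0.48,0,0],
    [0.292,0.3,0.94,0.48,0,0],
    [0.292,0.3,0.94,0.48,0,0]
  ]
}}

```text
t: 7.7
eef_pos: [386.8, -331.4, 101.8]
orientation: [-0.024, -0.707, -0.025, 0.707]
ft_force: [-0.2, -0.0, -1.2]
finger_gap: 13.3
```

```bash
python3 - <<'E'
from h import *
go(383.8,-333,35,-86.3)
im=save('wrist','w7.png',None,1.25)
im=save('scene','s7.png',(60,220,200,400),4)
E
```

```text
t 7.7 pos [ 386.8 -331.4  101.8] yaw -86.02 gap 13.3 F [-0.2 -0.  -1.2] q6 0.55
  move [0.2673 0.006  0.0125] turn [0.0031 0.     0.0009] rows 2.0
```

View pics/w7.png

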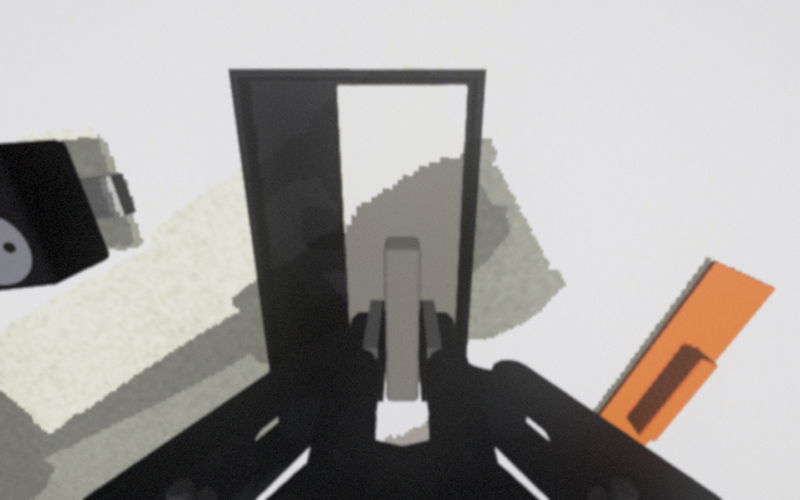

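View pics/s7.png

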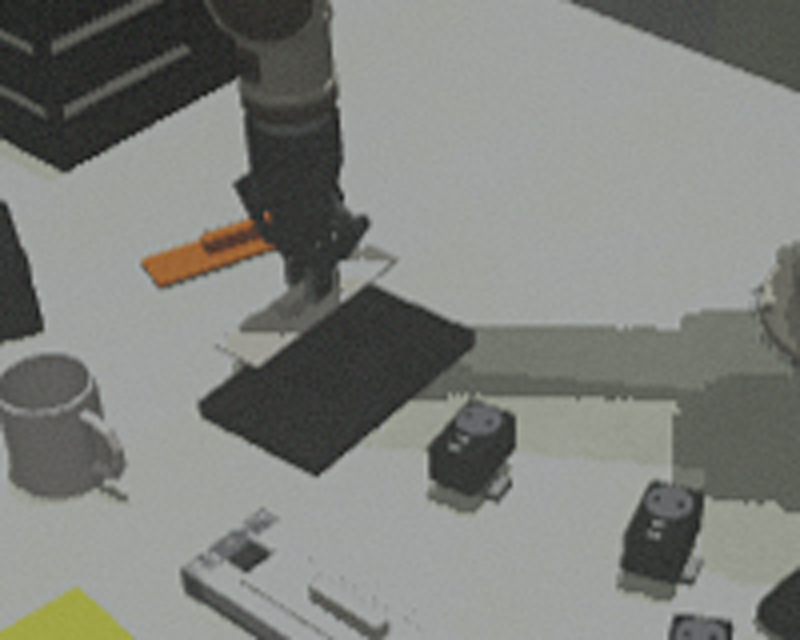

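```bash
python3 - <<'E'
from h import *
KP=cam('wrist')
a=ray('wrist',230/1.25,70/1.25,18,KP);b=ray('wrist',486/1.25,70/1.25,18,KP);print(a,b)
d=(b-a)[:2];print(np.linalg.norm(d)); ax=np.array([-d[1],d[0]])/np.linalg.norm(d);print(ax, (a+b)[:2]/2-108*ax)
e=[ray('wrist',u/1.25,v/1.25,18,KP) for u,v in((230,70),(268,365),(486,70),(467,358))]
for i in(0,2):
    k=e[i]-e[i+1]; print('side yaw',np.degrees(np.arctan2(k[1],k[0])))
# cover end: plate top z ~ 101.8-51.2+30
z=101.8-21.2
print('cover end',ray('wrist',338/1.25,85/1.25,z,KP),ray('wrist',467/1.25,84/1.25,z,KP))
E
```

```text
[ 484.99646932 -236.20302884   18.        ] [ 494.18666468 -367.84030679   18.        ]
131.95769260682414
[0.99757184 0.06964501] [ 381.8538085  -309.54332933]
side yaw 3.5126590010171665
side yaw 4.047659933931654
cover end [ 478.1414964  -301.93540753   80.6       ] [ 481.77412088 -349.11832951   80.6       ]
```

```bash
python3 - <<'E'
from h import *
go(383,-336.5,36,-86)
E
```

```text
t 7.8 pos [ 387.1 -331.6  102.5] yaw -85.99 gap 12.8 F [-0.  -0.6  0.4] q6 0.55
  move [0.2662 0.0185 0.0181] turn [ 0.0001 -0.0004 -0.0001] rows 2.0
```

Call:
{"fn": "move_arm", "kwargs": {
  "rows": [
    [0.1,0.0185,0.018,0,0,0],
    [0.19,0.0185,0.018,0,0,0],
    [0.24,0.0185,0.018,0,0,0],
    [0.266,0.0185,0.018,0,0,0],
    [0.27,0.0185,0.018,0,0,0],
    [0.27,0.0185,0.018,0,0,0]
  ]
}}

```text
t: 8.4
eef_pos: [382.3, -338.1, 35.3]
orientation: [0.024, 0.707, 0.023, -0.706]
ft_force: [-0.5, -0.6, -0.7]
finger_gap: 13.2
```

Call:
{"fn": "move_arm", "kwargs": {
  "rows": [
    [0,0,0,0,0,0],
    [0,0,0,0,0,0],
    [0,0,0,0,0,0],
    [0,0,0,0,0,0],
    [-0.2,0,0,0,0,0],
    [-0.4,0,0,0,0,0],
    [-0.6,0,0,0,0,0],
    [-0.6,0,0,0,0,0],
    [-0.6,0,0,0,0,0]
  ],
  "fingers": 0.65
}}

```text
t: 9.3
eef_pos: [382.2, -338.6, 186.1]
orientation: [0.025, 0.707, 0.022, -0.706]
ft_force: [-0.9, 0.3, -0.0]
finger_gap: 30.0
```

```bash
python3 - <<'E'
from h import *
go(490,-110,173,-43)
im=save('wrist','w8.png',None,1.25)
E
```

```text
t 9.3 pos [ 382.2 -338.6  186.1] yaw -86.19 gap 30.0 F [-0.9  0.3 -0. ] q6 0.54
  move [ 0.0506 -0.884  -0.4907] turn [-4.799e-01 -4.000e-04 -2.300e-03] rows 6.0
```

View pics/w8.png

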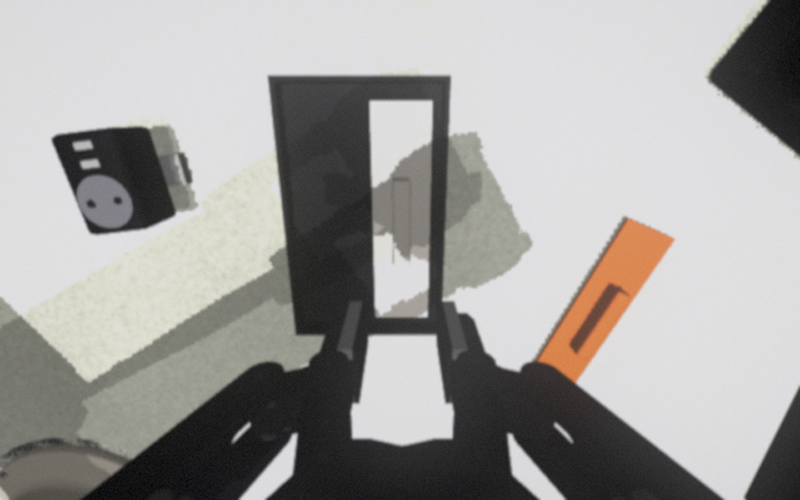

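```bash
python3 - <<'E'
from h import *
go(600.7,-81,110,0.6)
E
```

```text
t 9.35 pos [ 381.5 -337.6  184.2] yaw -86.19 gap 29.8 F [-0.1  0.7  0.3] q6 0.54
  move [ 0.2968 -0.9656 -0.9432] turn [-9.643e-01 -1.000e-04  3.000e-04] rows 11.0
```

Call:
{"fn": "move_arm", "kwargs": {
  "rows": [
    [0.0,-0.965,-0.943,-0.964,0,0],
    [0.0,-0.965,-0.943,-0.964,0,0],
    [0.0,-0.965,-0.943,-0.964,0,0],
    [0.1,-0.965,-0.943,-0.964,0,0],
    [0.2,-0.965,-0.943,-0.964,0,0],
    [0.297,-0.965,-0.943,-0.964,0,0],
    [0.297,-0.965,-0.943,-0.964,0,0],
    [0.297,-0.965,-0.943,-0.964,0,0],
    [0.297,-0.965,-0.943,-0.964,0,0],
    [0.297,-0.965,-0.943,-0.964,0,0]
  ],
  "fingers": 0.5
}}

```text
t: 10.35
eef_pos: [599.1, -80.2, 106.8]
orientation: [0.499, 0.498, 0.503, -0.5]
ft_force: [0.2, 0.2, -0.1]
finger_gap: 43.0
```

```bash
python3 - <<'E'
from h import *
go(600.7,-81,51,0.6)
im=save('wrist','w9.png',None,1.25)
E
```

```text
t 10.35 pos [599.1 -80.2 106.8] yaw 0.17 gap 43.0 F [ 0.2  0.2 -0.1] q6 -0.34
  move [0.2232 0.0077 0.0035] turn [-0.0048 -0.0012  0.0036] rows 2.0
```

View pics/w9.png

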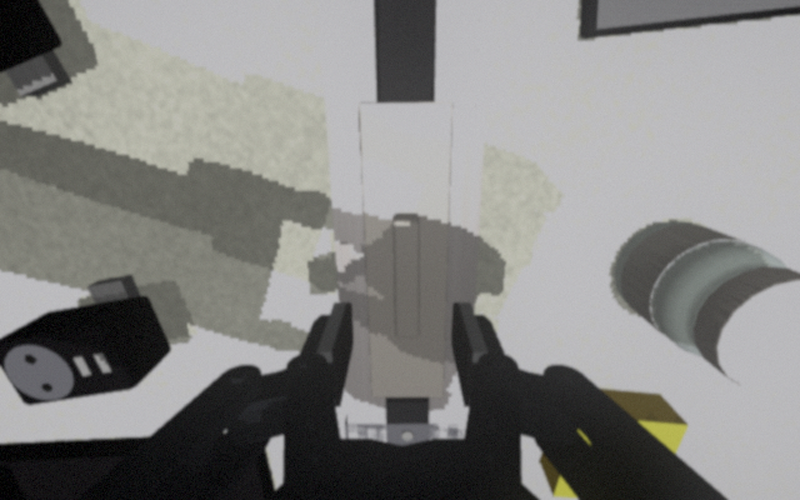

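Rib at (405,275) px is centred between the fingers. Descend, grip, lift.

Call:
{"fn": "move_arm", "kwargs": {
  "rows": [
    [0.1,0.007,0.003,0,0,0],
    [0.18,0.007,0.003,0,0,0],
    [0.22,0.007,0.003,0,0,0],
    [0.22,0.007,0.003,0,0,0],
    [0.22,0.007,0.003,0,0,0]
  ]
}}

```text
t: 10.9
eef_pos: [602.5, -82.3, 55.2]
orientation: [-0.499, -0.501, -0.499, 0.501]
ft_force: [0.4, -0.3, -0.4]
finger_gap: 42.8
```

Call:
{"fn": "move_arm", "kwargs": {
  "rows": [
    [0,0,0,0,0,0],
    [0,0,0,0,0,0],
    [0,0,0,0,0,0],
    [0,0,0,0,0,0],
    [0,0,0,0,0,0],
    [-0.1,0,0,0,0,0],
    [-0.3,0,0,0,0,0],
    [-0.48,0,0,0,0,0],
    [-0.48,0,0,0,0,0]
  ],
  "fingers": 1,
  "newtons": 30
}}

```text
t: 11.8
eef_pos: [607.3, -83.6, 183.9]
orientation: [0.504, 0.504, 0.494, -0.499]
ft_force: [1.5, 0.2, 0.2]
finger_gap: 12.9
```

```bash
python3 - <<'E'
from h import *
go(380,-282,103,-86)
E
```

```text
t 11.8 pos [607.3 -83.6 183.9] yaw -0.25 gap 12.9 F [1.5 0.2 0.2] q6 -0.33
  move [ 0.3141 -0.9101  0.7959] turn [ 0.9527 -0.0045 -0.0097] rows 10.0
```

Call:
{"fn": "move_arm", "kwargs": {
  "rows": [
    [0.0,-0.91,0.796,0.953,0,0],
    [0.0,-0.91,0.796,0.953,0,0],
    [0.0,-0.91,0.796,0.953,0,0],
    [0.0,-0.91,0.796,0.953,0,0],
    [0.0,-0.91,0.796,0.953,0,0],
    [0.0,-0.91,0.796,0.953,0,0],
    [0.1,-0.91,0.796,0.953,0,0],
    [0.3,-0.91,0.796,0.953,0,0],
    [0.31,-0.91,0.796,0.953,0,0],
    [0.31,-0.91,0.796,0.953,0,0]
  ]
}}

```text
t: 12.8
eef_pos: [372.7, -278.6, 95.0]
orientation: [-0.021, -0.706, -0.024, 0.708]
ft_force: [-1.0, 0.2, 0.0]
finger_gap: 12.7
```

```bash
python3 - <<'E'
from h import *
go(381,-282,36,-86)
im=save('wrist','w10.png',None,1.25)
E
```

```text
t 12.8 pos [ 372.7 -278.6   95. ] yaw -86.42 gap 12.7 F [-1.   0.2  0. ] q6 0.61
  move [ 0.2359  0.0165 -0.0329] turn [-0.0047  0.0018  0.0028] rows 2.0
```

View pics/w10.png

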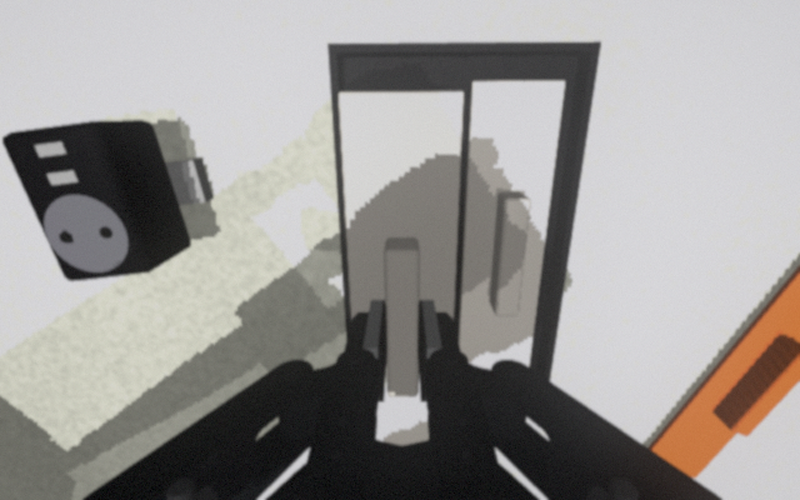

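Call:
{"fn": "move_arm", "kwargs": {
  "rows": [
    [0.08,0.016,-0.033,0,0,0],
    [0.16,0.016,-0.033,0,0,0],
    [0.21,0.016,-0.033,0,0,0],
    [0.23,0.016,-0.033,0,0,0],
    [0.23,0.016,-0.033,0,0,0],
    [0.23,0.016,-0.033,0,0,0]
  ]
}}

```text
t: 13.45
eef_pos: [383.1, -284.1, 40.9]
orientation: [0.025, 0.707, 0.024, -0.706]
ft_force: [0.0, 0.5, -0.5]
finger_gap: 13.0
```

```bash
python3 - <<'E'
from h import *
go(381,-282,36,-86)
im=save('wrist','w11.png',None,1.25)
E
```

```text
t 13.45 pos [ 383.1 -284.1   40.9] yaw -85.99 gap 13.0 F [ 0.   0.5 -0.5] q6 0.61
  move [ 0.0198 -0.0088  0.0077] turn [ 0.0001 -0.0004 -0.0006] rows 1.0
```

View pics/w11.png

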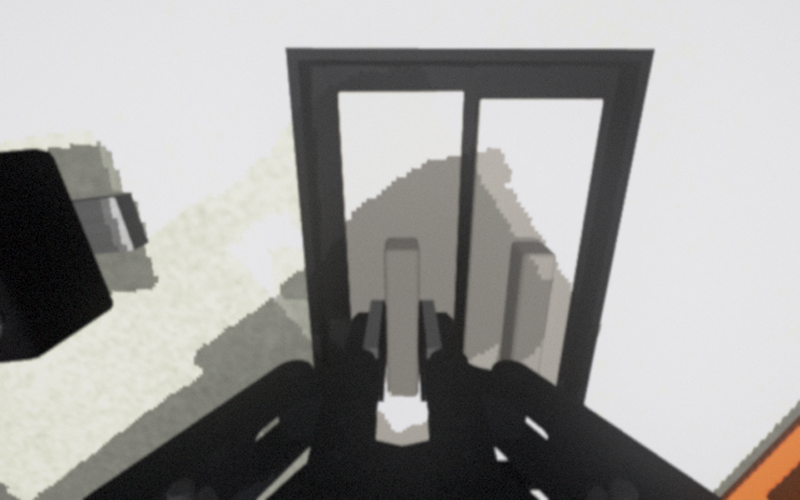

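Call:
{"fn": "move_arm", "kwargs": {
  "rows": [
    [0.01,-0.008,0,0,0,0],
    [0.018,-0.008,0,0,0,0],
    [0.018,-0.008,0,0,0,0]
  ]
}}

```text
t: 13.8
eef_pos: [383.3, -282.4, 38.5]
orientation: [0.025, 0.707, 0.024, -0.707]
ft_force: [-5.5, 5.8, 21.5]
finger_gap: 13.2
```

Call:
{"fn": "move_arm", "kwargs": {
  "rows": [
    [0,0,0,0,0,0],
    [0,0,0,0,0,0],
    [0,0,0,0,0,0],
    [0,0,0,0,0,0],
    [-0.2,0,0,0,0,0],
    [-0.4,0,0,0,0,0],
    [-0.6,0,0,0,0,0],
    [-0.6,0,0,0,0,0],
    [-0.6,0,0,0,0,0]
  ],
  "fingers": 0.65
}}

```text
t: 14.7
eef_pos: [383.2, -282.3, 187.0]
orientation: [0.025, 0.707, 0.024, -0.706]
ft_force: [0.9, -0.0, 0.2]
finger_gap: 30.4
```

```bash
python3 - <<'E'
from h import *
go(405,-130,120,101.4)
go(405,-130,120,-78.6)
im=save('wrist','w12.png',None,1.25)
E
```

```text
t 14.7 pos [ 383.2 -282.3  187. ] yaw -86.02 gap 30.4 F [ 0.9 -0.   0.2] q6 0.61
  move [ 0.2667 -0.6024 -0.1289] turn [ 1.9176e+00 -2.5000e-03  1.5000e-03] rows 21.0
t 14.7 pos [ 383.2 -282.3  187. ] yaw -86.02 gap 30.4 F [ 0.9 -0.   0.2] q6 0.61
  move [ 0.2667 -0.6024 -0.1289] turn [-0.0824 -0.001  -0.0017] rows 4.0
```

View pics/w12.png

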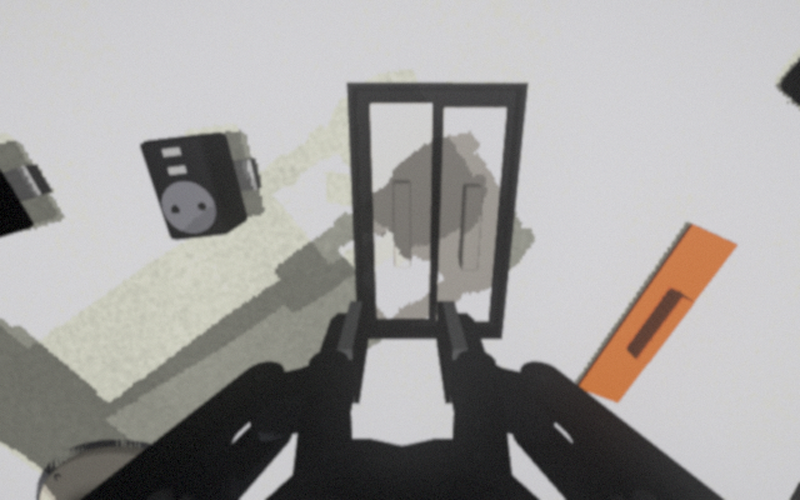

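```bash
python3 - <<'E'
from h import *
go(405,-130.5,160,-78.6)
E
```

```text
t 14.75 pos [ 382.4 -281.4  185.2] yaw -86.02 gap 30.0 F [-0.  -0.1 -0.7] q6 0.61
  move [ 0.1012 -0.5957 -0.1322] turn [-0.0824  0.0002  0.0004] rows 4.0
```

Call:
{"fn": "move_arm", "kwargs": {
  "rows": [
    [0.1,-0.596,-0.132,-0.082,0,0],
    [0.1,-0.596,-0.132,-0.082,0,0],
    [0.1,-0.596,-0.132,-0.082,0,0],
    [0.1,-0.596,-0.132,-0.082,0,0],
    [0.1,-0.596,-0.132,-0.082,0,0],
    [0.1,-0.596,-0.132,-0.082,0,0]
  ],
  "fingers": 0
}}

```text
t: 15.35
eef_pos: [404.8, -131.3, 160.0]
orientation: [-0.07, -0.703, -0.07, 0.704]
ft_force: [0.9, -0.0, 0.8]
finger_gap: 85.8
```

```bash
python3 - <<'E'
from h import *
go(405,-130.5,45,-78.6)
im=save('wrist','w13.png',None,1.25)
E
```

```text
t 15.35 pos [ 404.8 -131.3  160. ] yaw -78.66 gap 85.8 F [ 0.9 -0.   0.8] q6 0.77
  move [ 0.4602 -0.0026 -0.002 ] turn [-0.0007  0.0008  0.0004] rows 3.0
```

View pics/w13.png

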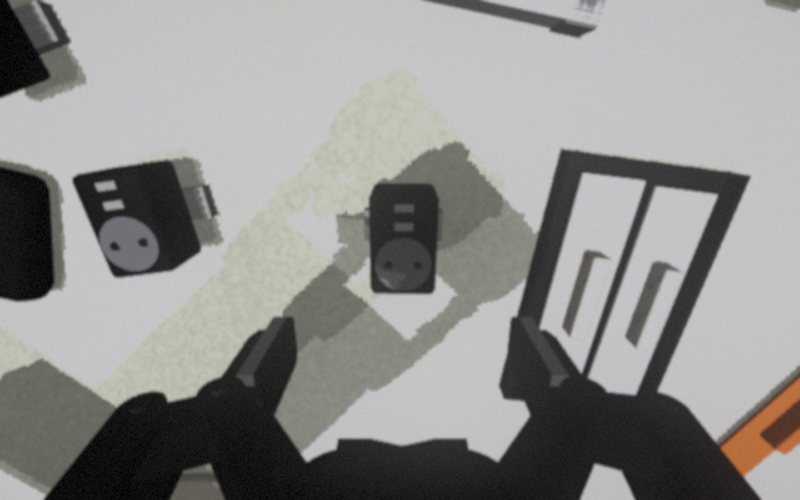

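```bash
cat >> h.py <<'E'
def unit(bl,br,tl=None,scale=1.25,z=59):
    "pixel corners of the bottom edge (image) of the top face and points up the sides"
    KP=cam('wrist');f=lambda p:ray('wrist',p[0]/scale,p[1]/scale,z,KP)
    a,b=f(bl),f(br); m=(a+b)/2; T,_=tool(); 
    d=f(tl)-a; d=d/np.linalg.norm(d)
    print('width',np.linalg.norm(b-a).round(1),'centre',(m+35*d).round(1),'long yaw',np.degrees(np.arctan2(d[1],d[0])).round(1),'end yaw',np.degrees(np.arctan2((b-a)[1],(b-a)[0])).round(1), 'tl len',np.linalg.norm(f(tl)-a).round(1))
E
python3 - <<'E'
from h import *
unit((372,292),(436,292),(370,192)); unit((436,292),(372,292),(438,192))
E
```

```text
width 43.3 centre [ 409.2 -132.8   59. ] long yaw 10.8 end yaw -78.7 tl len 68.3
width 43.3 centre [ 409.  -132.1   59. ] long yaw 11.9 end yaw 101.3 tl len 68.3
```

```bash
python3 - <<'E'
from h import *
go(408,-132.3,43,-78.65)
E
```

```text
t 15.4 pos [ 405.  -131.8  160.4] yaw -78.72 gap 85.5 F [-0.5 -0.4 -0.1] q6 0.77
  move [ 0.4698  0.0045 -0.0116] turn [-0.0007  0.0004  0.0001] rows 3.0
```

Call:
{"fn": "move_arm", "kwargs": {
  "rows": [
    [0.15,0.004,-0.012,0,0,0],
    [0.3,0.004,-0.012,0,0,0],
    [0.4,0.004,-0.012,0,0,0],
    [0.45,0.004,-0.012,0,0,0],
    [0.47,0.004,-0.012,0,0,0],
    [0.47,0.004,-0.012,0,0,0],
    [0.47,0.004,-0.012,0,0,0]
  ]
}}

```text
t: 16.1
eef_pos: [409.0, -132.2, 44.1]
orientation: [0.07, 0.704, 0.069, -0.703]
ft_force: [0.1, -0.5, 0.4]
finger_gap: 85.3
```

Call:
{"fn": "move_arm", "kwargs": {
  "rows": [
    [0,0,0,0,0,0],
    [0,0,0,0,0,0],
    [0,0,0,0,0,0],
    [0,0,0,0,0,0],
    [0,0,0,0,0,0]
  ],
  "fingers": 1,
  "newtons": 50
}}

```text
t: 16.6
eef_pos: [408.9, -131.4, 44.0]
orientation: [0.07, 0.704, 0.07, -0.703]
ft_force: [-0.0, 1.1, 5.7]
finger_gap: 43.3
```

Call:
{"fn": "move_arm", "kwargs": {
  "rows": [
    [-0.1,0,0,0,0,0],
    [-0.3,0,0,0,0,0],
    [-0.45,0,0,0,0,0],
    [-0.45,0,0,0,0,0]
  ]
}}

```text
t: 17.0
eef_pos: [411.5, -133.1, 161.1]
orientation: [0.073, 0.707, 0.068, -0.701]
ft_force: [1.1, -1.3, -0.9]
finger_gap: 43.2
```

```bash
python3 - <<'E'
from h import *
go(601.2,-115,150,-89.4)
E
```

```text
t 17.0 pos [ 411.5 -133.1  161.1] yaw -78.62 gap 43.2 F [ 1.1 -1.3 -0.9] q6 0.78
  move [ 0.0508  0.0785 -0.7579] turn [ 0.1198 -0.0054 -0.0045] rows 4.0
```

Call:
{"fn": "move_arm", "kwargs": {
  "rows": [
    [0.05,0.078,-0.757,0.119,0,0],
    [0.05,0.078,-0.757,0.119,0,0],
    [0.05,0.078,-0.757,0.119,0,0],
    [0.05,0.078,-0.757,0.119,0,0],
    [0.05,0.078,-0.757,0.119,0,0],
    [0.05,0.078,-0.757,0.119,0,0],
    [0.05,0.078,-0.757,0.119,0,0]
  ]
}}

```text
t: 17.7
eef_pos: [596.3, -112.7, 142.1]
orientation: [-0.004, -0.706, -0.004, 0.708]
ft_force: [-0.1, 0.6, -1.2]
finger_gap: 43.2
```

```bash
python3 - <<'E'
from h import *
go(601.2,-115,90,-89.4)
im=save('wrist','w14.png',None,1.25)
E
```

```text
t 17.7 pos [ 596.3 -112.7  142.1] yaw -89.36 gap 43.2 F [-0.1  0.6 -1.2] q6 1.17
  move [ 0.2082  0.0095 -0.0199] turn [0.0005 0.0016 0.0005] rows 2.0
```

View pics/w14.png

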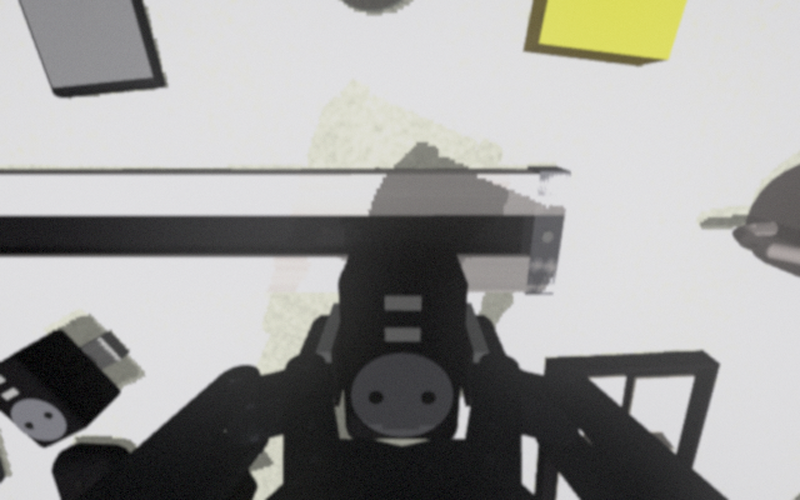

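```bash
python3 - <<'E'
from h import *
im=save('wrist','w15.png',(120,250,0,460),1.7)
# edges by gradient
KP=cam('wrist')
g=cv2.cvtColor(im,cv2.COLOR_RGB2GRAY).astype(float)
for c in (40,100,160,220,380,400):
    col=g[165:215,c-3:c+4].mean(1); d=np.diff(col); a=d[:15].argmin(); b=20+d[20:].argmax()
    def sub(i): 
        w=np.abs(d[i-1:i+2]); return 165+i+.5+(w@[-1,0,1])/w.sum()
    p,q=ray('wrist',c,sub(a),26,KP),ray('wrist',c,sub(b),26,KP); print(c,sub(a).round(1),sub(b).round(1),p.round(1),q.round(1),((p+q)/2).round(1))
E
```

```text
40 172.6 205.4 [612.1 123.6  26. ] [582.4 132.4  26. ] [597.3 128.   26. ]
100 172.6 205.4 [612.6  73.1  26. ] [583.  80.  26.] [597.8  76.5  26. ]
160 172.6 204.6 [613.2  22.7  26. ] [584.3  27.4  26. ] [598.7  25.   26. ]
220 172.4 204.6 [613.8 -27.8  26. ] [584.8 -24.9  26. ] [599.3 -26.4  26. ]
380 172.3 204.5 [ 615.3 -162.4   26. ] [ 586.4 -164.5   26. ] [ 600.8 -163.5   26. ]
400 172.4 204.5 [ 615.5 -179.2   26. ] [ 586.6 -182.    26. ] [ 601.  -180.6   26. ]
```

```bash
python3 - <<'E'
from h import *
go(600.3,-115,75,-89.3)
E
```

```text
t 17.8 pos [ 596.6 -113.   143.2] yaw -89.39 gap 43.7 F [ 0.4  0.2 -2.1] q6 1.17
  move [ 0.2727  0.008  -0.0148] turn [-0.0009  0.0004  0.0001] rows 2.0
```

Call:
{"fn": "move_arm", "kwargs": {
  "rows": [
    [0.12,0.008,-0.0148,-0.001,0,0],
    [0.22,0.008,-0.0148,-0.001,0,0],
    [0.272,0.008,-0.0148,-0.001,0,0],
    [0.272,0.008,-0.0148,-0.001,0,0],
    [0.272,0.008,-0.0148,-0.001,0,0]
  ]
}}

```text
t: 18.3
eef_pos: [601.7, -115.2, 76.3]
orientation: [0.005, 0.707, 0.004, -0.707]
ft_force: [0.8, 0.0, -1.7]
finger_gap: 43.5
```

```bash
python3 - <<'E'
from h import *
go(600.3,-115,51,-89.3)
E
```

```text
t 18.3 pos [ 601.7 -115.2   76.3] yaw -89.27 gap 43.5 F [ 0.8  0.  -1.7] q6 1.17
  move [ 0.1012 -0.001   0.0057] turn [ 0.0003 -0.0007 -0.0003] rows 1.0
```

Call:
{"fn": "move_arm", "kwargs": {
  "rows": [
    [0.0,0,0.005,0,0,0],
    [0.02,0,0.005,0,0,0],
    [0.04,0,0.005,0,0,0],
    [0.06,0,0.005,0,0,0],
    [0.08,0,0.005,0,0,0],
    [0.1,0,0.005,0,0,0],
    [0.1,0,0.005,0,0,0]
  ]
}}

```text
t: 19.0
eef_pos: [600.4, -115.0, 51.1]
orientation: [-0.005, -0.707, -0.005, 0.707]
ft_force: [-3.3, 0.1, 4.9]
finger_gap: 43.6
```

```bash
python3 - <<'E'
from h import *
go(600.3,-115,51,-89.3)
im=save('wrist','w16.png',None,1.25)
E
```

```text
t 19.0 pos [ 600.4 -115.    51.1] yaw -89.25 gap 43.6 F [-3.3  0.1  4.9] q6 1.17
  move [0.0003 0.0001 0.0005] turn [ 0.0006  0.0001 -0.    ] rows 1.0
```

View pics/w16.png

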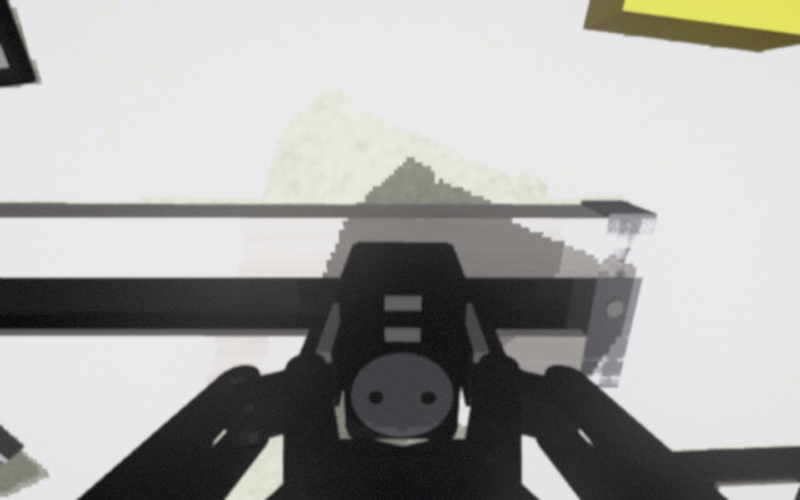

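Call:
{"fn": "move_arm", "kwargs": {
  "rows": [
    [0,0,0,-0.1,0,0],
    [0,0,0,-0.2,0,0],
    [0,0,0,-0.3,0,0],
    [0,0,0,-0.4,0,0],
    [0,0,0,-0.5,0,0],
    [0,0,0,-0.5,0,0]
  ]
}}

```text
t: 19.65
eef_pos: [601.1, -115.0, 51.1]
orientation: [0.276, 0.652, 0.276, -0.65]
ft_force: [0.5, 1.3, 3.0]
finger_gap: 43.2
```

Call:
{"fn": "move_arm", "kwargs": {
  "rows": [
    [0,0,0,-0.1,0,0],
    [0,0,0,-0.2,0,0],
    [0,0,0,-0.3,0,0],
    [0,0,0,-0.4,0,0],
    [0,0,0,-0.5,0,0],
    [0,0,0,-0.5,0,0]
  ]
}}

```text
t: 20.25
eef_pos: [601.0, -114.8, 51.0]
orientation: [0.505, 0.496, 0.504, -0.495]
ft_force: [-1.2, 1.7, 3.0]
finger_gap: 43.5
```

```bash
python3 - <<'E'
from h import *
go(600.3,-115,51,0.7)
im=save('wrist','w17.png',None,1.25)
E
```

```text
t 20.25 pos [ 601.  -114.8   51. ] yaw 0.96 gap 43.5 F [-1.2  1.7  3. ] q6 -0.4
  move [ 0.0002 -0.0027  0.0006] turn [ 0.0028 -0.     -0.0009] rows 1.0
```

View pics/w17.png

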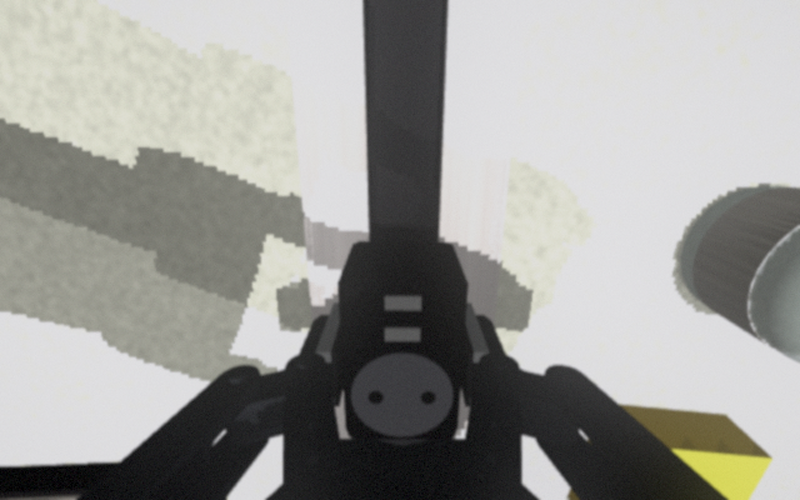

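Call:
{"fn": "move_arm", "kwargs": {
  "rows": [
    [0,0,0,0,0,0],
    [0,0,0,0,0,0],
    [0,0,0,0,0,0],
    [0,0,0,0,0,0],
    [-0.1,0,0,0,0,0],
    [-0.3,0,0,0,0,0],
    [-0.5,0,0,0,0,0],
    [-0.5,0,0,0,0,0]
  ],
  "fingers": 0.1
}}

```text
t: 21.1
eef_pos: [605.0, -116.8, 184.5]
orientation: [0.508, 0.499, 0.498, -0.495]
ft_force: [1.3, -1.6, 0.6]
finger_gap: 76.8
```

```bash
python3 - <<'E'
from h import *
go(389,46,160,-70.3)
KP=cam('scene'); im=save('scene','s8.png',(150,310,230,470),3.3)
E
```

```text
t 21.1 pos [ 605.  -116.8  184.5] yaw 0.74 gap 76.8 F [ 1.3 -1.6  0.6] q6 -0.4
  move [ 0.0813 -0.8567 -0.6627] turn [ 0.7893 -0.0024 -0.0105] rows 9.0
```

View pics/s8.png

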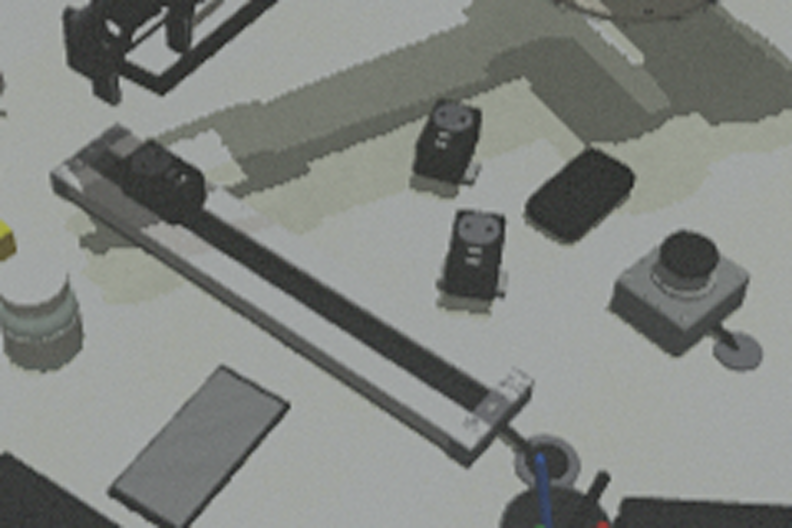

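Unit A is seated and in line, at (165,180) in the crop. The other two are unmoved. Next is B.

Call:
{"fn": "move_arm", "kwargs": {
  "rows": [
    [0.08,-0.857,-0.663,0.789,0,0],
    [0.08,-0.857,-0.663,0.789,0,0],
    [0.08,-0.857,-0.663,0.789,0,0],
    [0.08,-0.857,-0.663,0.789,0,0],
    [0.08,-0.857,-0.663,0.789,0,0],
    [0.08,-0.857,-0.663,0.789,0,0],
    [0.08,-0.857,-0.663,0.789,0,0],
    [0.08,-0.857,-0.663,0.789,0,0],
    [0.08,-0.857,-0.663,0.789,0,0],
    [0.08,-0.857,-0.663,0.789,0,0]
  ],
  "fingers": 0
}}

```text
t: 22.15
eef_pos: [383.0, 48.2, 154.2]
orientation: [-0.121, -0.696, -0.121, 0.697]
ft_force: [0.1, -0.0, -0.2]
finger_gap: 85.4
```

```bash
python3 - <<'E'
from h import *
go(389,46,45,-70.3)
im=save('wrist','w18.png',None,1.25)
E
```

```text
t 22.15 pos [383.   48.2 154.2] yaw -70.27 gap 85.4 F [ 0.1 -0.  -0.2] q6 1.04
  move [ 0.4368  0.0169 -0.0205] turn [0.0004 0.0011 0.0006] rows 3.0
```

View pics/w18.png

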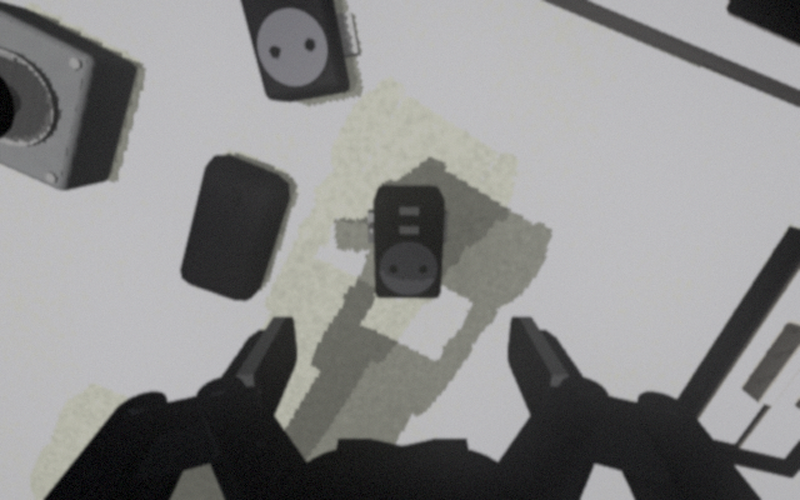

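```bash
python3 - <<'E'
from h import *
im=save('wrist','w19.png',(135,250,280,380),6)
unit((377,296),(441,296),(375,194)); unit((441,296),(377,296),(444,194))
go(388,44.5,44,-70.3)
E
```

```text
width 42.3 centre [388.5  45.   59. ] long yaw 19.5 end yaw -70.2 tl len 68.3
width 42.3 centre [388.3  45.4  59. ] long yaw 20.2 end yaw 109.8 tl len 68.3
t 22.25 pos [383.3  48.1 154.5] yaw -70.21 gap 85.6 F [-0.9  0.3 -0.2] q6 1.03
  move [ 0.4421  0.0204 -0.0135] turn [0.001  0.0008 0.0005] rows 3.0
```

View pics/w19.png

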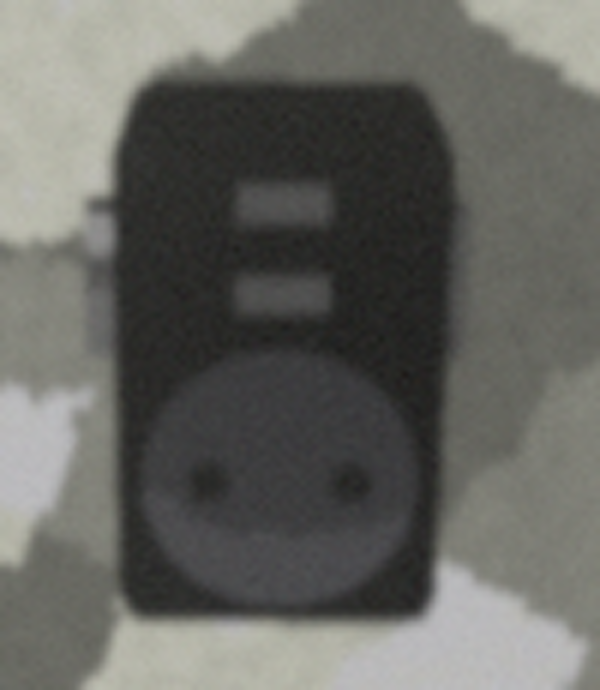

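Call:
{"fn": "move_arm", "kwargs": {
  "rows": [
    [0.15,0.018,-0.015,0,0,0],
    [0.3,0.018,-0.015,0,0,0],
    [0.38,0.018,-0.015,0,0,0],
    [0.43,0.018,-0.015,0,0,0],
    [0.442,0.018,-0.015,0,0,0],
    [0.442,0.018,-0.015,0,0,0],
    [0.442,0.018,-0.015,0,0,0]
  ]
}}

```text
t: 22.95
eef_pos: [389.6, 44.9, 45.5]
orientation: [0.121, 0.697, 0.121, -0.696]
ft_force: [0.1, -0.4, 0.5]
finger_gap: 85.2
```

Call:
{"fn": "move_arm", "kwargs": {
  "rows": [
    [0,0,0,0,0,0],
    [0,0,0,0,0,0],
    [0,0,0,0,0,0],
    [0,0,0,0,0,0],
    [0,0,0,0,0,0]
  ],
  "fingers": 1,
  "newtons": 50
}}

```text
t: 23.45
eef_pos: [389.5, 45.0, 45.4]
orientation: [0.121, 0.697, 0.121, -0.696]
ft_force: [-0.0, 1.0, 6.3]
finger_gap: 43.4
```

Call:
{"fn": "move_arm", "kwargs": {
  "rows": [
    [-0.1,0,0,0,0,0],
    [-0.3,0,0,0,0,0],
    [-0.44,0,0,0,0,0],
    [-0.44,0,0,0,0,0]
  ]
}}

```text
t: 23.85
eef_pos: [392.2, 44.4, 159.5]
orientation: [0.123, 0.7, 0.12, -0.693]
ft_force: [0.4, 0.1, -1.8]
finger_gap: 43.4
```

```bash
python3 - <<'E'
from h import *
go(598.7,20,130,-89.3)
E
```

```text
t 23.85 pos [392.2  44.4 159.5] yaw -70.26 gap 43.4 F [ 0.4  0.1 -1.8] q6 1.03
  move [ 0.1263  0.3705 -0.7434] turn [ 0.2116 -0.006  -0.0024] rows 5.0
```

Call:
{"fn": "move_arm", "kwargs": {
  "rows": [
    [0.0,0.37,-0.743,0.211,0,0],
    [0.0,0.37,-0.743,0.211,0,0],
    [0.0,0.37,-0.743,0.211,0,0],
    [0.05,0.37,-0.743,0.211,0,0],
    [0.126,0.37,-0.743,0.211,0,0],
    [0.126,0.37,-0.743,0.211,0,0],
    [0.126,0.37,-0.743,0.211,0,0],
    [0.126,0.37,-0.743,0.211,0,0]
  ]
}}

```text
t: 24.65
eef_pos: [594.1, 20.9, 123.3]
orientation: [-0.005, -0.707, -0.005, 0.707]
ft_force: [-0.1, -0.3, -1.6]
finger_gap: 43.5
```

```bash
python3 - <<'E'
from h import *
im=save('wrist','w20.png',None,1.25)
KP=cam('wrist')
g=cv2.cvtColor(im,cv2.COLOR_RGB2GRAY).astype(float)
for c in (40,100,160,220,400,430):
    col=g[160:225,c-3:c+4].mean(1); d=np.diff(col); a=d[:30].argmin(); b=d.argmax()
    f=lambda i:160+i+.5
    p,q=ray('wrist',c,f(a),26,KP),ray('wrist',c,f(b),26,KP); print(c,f(a),f(b),((p+q)/2).round(1),(p-q)[0].round(1))
go(598.8,20,80,-89.3)
E
```

```text
40 177.5 212.5 [596.1 244.3  26. ] 29.6
100 177.5 212.5 [596.7 196.6  26. ] 29.5
160 177.5 212.5 [597.3 149.   26. ] 29.5
220 177.5 212.5 [597.9 101.3  26. ] 29.5
400 177.5 212.5 [599.8 -41.8  26. ] 29.4
430 177.5 213.5 [599.6 -65.8  26. ] 30.3
t 24.7 pos [594.4  20.9 123.9] yaw -89.25 gap 43.6 F [ 0.4 -0.1 -2.1] q6 1.39
  move [ 0.1757  0.0037 -0.0173] turn [ 0.0006 -0.0004 -0.0001] rows 1.0
```

View pics/w20.png

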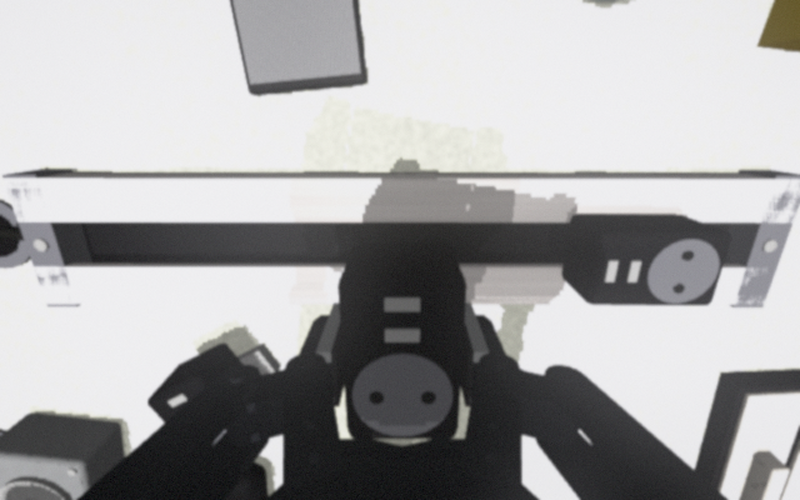

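Call:
{"fn": "move_arm", "kwargs": {
  "rows": [
    [0.08,0.004,-0.018,0,0,0],
    [0.14,0.004,-0.018,0,0,0],
    [0.175,0.004,-0.018,0,0,0],
    [0.18,0.004,-0.018,0,0,0],
    [0.18,0.004,-0.018,0,0,0]
  ]
}}

```text
t: 25.2
eef_pos: [599.2, 19.8, 78.3]
orientation: [-0.005, -0.707, -0.005, 0.707]
ft_force: [-0.2, 0.7, -2.0]
finger_gap: 43.3
```

```bash
python3 - <<'E'
from h import *
go(599,20,52.2,-89.3)
E
```

```text
t 25.2 pos [599.2  19.8  78.3] yaw -89.25 gap 43.3 F [-0.2  0.7 -2. ] q6 1.39
  move [ 0.1046 -0.0006  0.0009] turn [0.0005 0.0002 0.    ] rows 1.0
```

Call:
{"fn": "move_arm", "kwargs": {
  "rows": [
    [0.02,0,0,0,0,0],
    [0.04,0,0,0,0,0],
    [0.06,0,0,0,0,0],
    [0.08,0,0,0,0,0],
    [0.1,0,0,0,0,0],
    [0.104,0,0,0,0,0],
    [0.104,0,0,0,0,0]
  ]
}}

```text
t: 25.9
eef_pos: [599.7, 19.7, 52.5]
orientation: [0.005, 0.707, 0.005, -0.707]
ft_force: [-0.4, -0.2, 0.4]
finger_gap: 43.3
```

```bash
python3 - <<'E'
from h import *
go(599,20,52.2,-89.3)
E
```

```text
t 25.9 pos [599.7  19.7  52.5] yaw -89.26 gap 43.3 F [-0.4 -0.2  0.4] q6 1.39
  move [ 0.0011 -0.0011  0.0028] turn [ 0.0005 -0.0003 -0.0001] rows 1.0
```

Down. Quarter turn, with about 1 mm of extra press.

Call:
{"fn": "move_arm", "kwargs": {
  "rows": [
    [0.003,0,0,-0.1,0,0],
    [0.003,0,0,-0.2,0,0],
    [0.003,0,0,-0.3,0,0],
    [0.003,0,0,-0.4,0,0],
    [0.003,0,0,-0.5,0,0],
    [0.003,0,0,-0.5,0,0]
  ]
}}

```text
t: 26.5
eef_pos: [600.2, 20.0, 52.5]
orientation: [0.276, 0.652, 0.276, -0.65]
ft_force: [-0.0, 1.8, 1.9]
finger_gap: 43.4
```

Call:
{"fn": "move_arm", "kwargs": {
  "rows": [
    [0,0,0,-0.1,0,0],
    [0,0,0,-0.2,0,0],
    [0,0,0,-0.3,0,0],
    [0,0,0,-0.4,0,0],
    [0,0,0,-0.5,0,0],
    [0,0,0,-0.5,0,0]
  ]
}}

```text
t: 27.1
eef_pos: [600.1, 20.2, 52.5]
orientation: [0.504, 0.496, 0.504, -0.495]
ft_force: [-1.0, 1.6, 3.0]
finger_gap: 43.5
```

```bash
python3 - <<'E'
from h import *
go(599,20,52.2,0.7)
E
```

```text
t 27.1 pos [600.1  20.2  52.5] yaw 0.95 gap 43.5 F [-1.   1.6  3. ] q6 -0.19
  move [ 0.001  -0.0043  0.0006] turn [ 0.0028 -0.0004 -0.0008] rows 1.0
```

Call:
{"fn": "move_arm", "kwargs": {
  "rows": [
    [0,0,0,0,0,0],
    [0,0,0,0,0,0],
    [0,0,0,0,0,0],
    [0,0,0,0,0,0],
    [-0.1,0,0,0,0,0],
    [-0.3,0,0,0,0,0],
    [-0.45,0,0,0,0,0],
    [-0.45,0,0,0,0,0]
  ],
  "fingers": 0.1
}}

```text
t: 27.9
eef_pos: [603.6, 19.1, 171.3]
orientation: [0.507, 0.499, 0.499, -0.494]
ft_force: [0.6, 0.3, 0.6]
finger_gap: 77.0
```

```bash
python3 - <<'E'
from h import *
go(482,148,160,-62.6)
KP=cam('scene'); im=save('scene','s9.png',(150,310,230,470),3.3)
E
```

```text
t 27.9 pos [603.6  19.1 171.3] yaw 0.73 gap 77.0 F [0.6 0.3 0.6] q6 -0.18
  move [ 0.0379 -0.4805 -0.5219] turn [ 0.7036 -0.0031 -0.008 ] rows 8.0
```

View pics/s9.png

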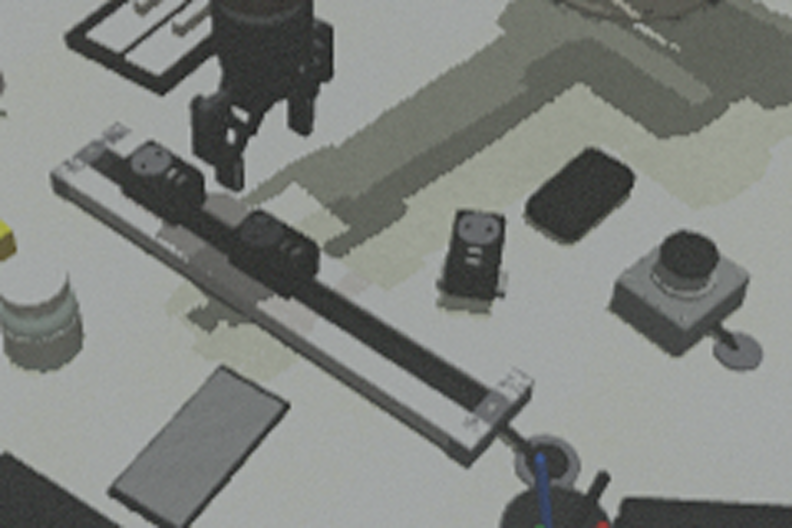

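Call:
{"fn": "move_arm", "kwargs": {
  "rows": [
    [0.038,-0.48,-0.522,0.7,0,0],
    [0.038,-0.48,-0.522,0.7,0,0],
    [0.038,-0.48,-0.522,0.7,0,0],
    [0.038,-0.48,-0.522,0.7,0,0],
    [0.038,-0.48,-0.522,0.7,0,0],
    [0.038,-0.48,-0.522,0.7,0,0],
    [0.038,-0.48,-0.522,0.7,0,0],
    [0.038,-0.48,-0.522,0.7,0,0],
    [0.038,-0.48,-0.522,0.7,0,0],
    [0.038,-0.48,-0.522,0.7,0,0]
  ],
  "fingers": 0
}}

```text
t: 28.95
eef_pos: [477.1, 148.6, 153.5]
orientation: [-0.17, -0.686, -0.17, 0.687]
ft_force: [0.5, -0.0, -0.1]
finger_gap: 85.0
```

```bash
python3 - <<'E'
from h import *
go(482,148,45,-62.6)
im=save('wrist','w21.png',None,1.25)
E
```

```text
t 28.95 pos [477.1 148.6 153.5] yaw -62.19 gap 85.0 F [ 0.5 -0.  -0.1] q6 1.15
  move [ 0.4339  0.0118 -0.0171] turn [0.0046 0.0012 0.0005] rows 3.0
```

View pics/w21.png

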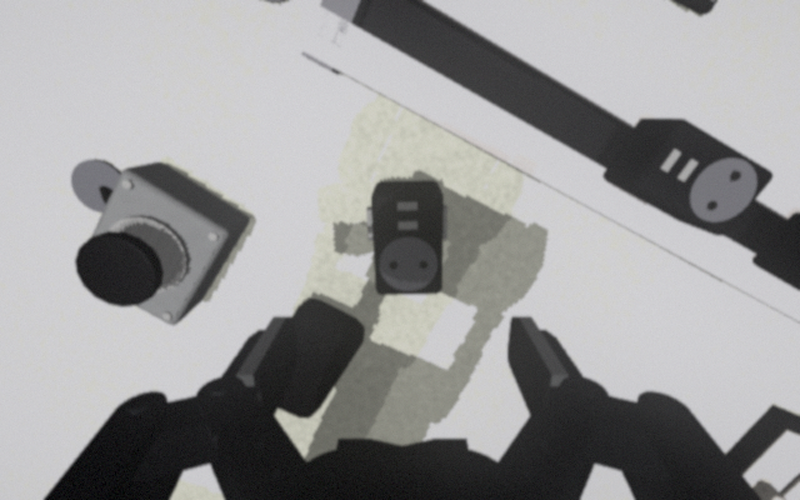

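```bash
python3 - <<'E'
from h import *
im=save('wrist','w22.png',(130,250,280,380),6)
unit((376,293),(441,293),(375,190)); unit((441,293),(376,293),(443,190))
T,_=tool()
KP=cam('wrist')
for p in ((362,338),(330,300),(310,297),(290,320),(318,410),(275,380)):
    w=ray('wrist',p[0]/1.25,p[1]/1.25,20,KP); print(p,w.round(1),(T[:3,:3].T@(w-T[:3,3])).round(0))
w=np.array([481.5,148,59]);print((T[:3,:3].T@(w-T[:3,3])).round(0))
E
```

```text
width 42.7 centre [485.2 147.6  59. ] long yaw 27.0 end yaw -62.2 tl len 68.3
width 42.7 centre [484.7 148.5  59. ] long yaw 28.7 end yaw 117.8 tl len 68.3
(362, 338) [383.8 136.1  20. ] [134. -32.  89.]
(330, 300) [403.1 173.1  20. ] [134. -56.  54.]
(310, 297) [398.2 187.9  20. ] [134. -72.  52.]
(290, 320) [372.1 193.9  20. ] [134. -89.  72.]
(318, 410) [300.2 138.4  20. ] [134. -73. 161.]
(275, 380) [312.4 183.2  20. ] [ 134. -107.  130.]
[95.  3. -3.]
```

View pics/w22.png

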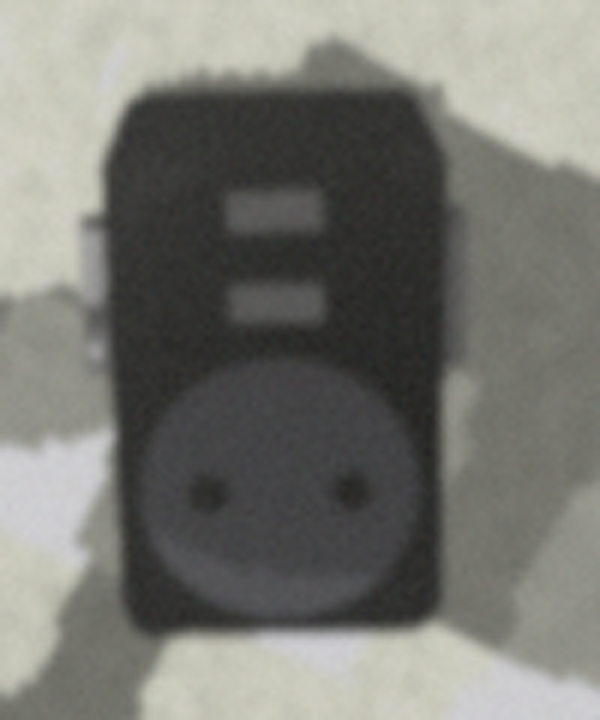

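```bash
python3 - <<'E'
from h import *
go(484.9,148,45,-62.1)
E
```

```text
t 29.05 pos [477.4 148.6 153.9] yaw -62.21 gap 85.6 F [ 0.3 -0.9 -0.2] q6 1.15
  move [ 0.4357  0.0165 -0.0258] turn [-0.0013  0.0007  0.0003] rows 3.0
```

Call:
{"fn": "move_arm", "kwargs": {
  "rows": [
    [0.15,0.0165,-0.025,0,0,0],
    [0.3,0.0165,-0.025,0,0,0],
    [0.38,0.0165,-0.025,0,0,0],
    [0.42,0.0165,-0.025,0,0,0],
    [0.436,0.0165,-0.025,0,0,0],
    [0.436,0.0165,-0.025,0,0,0],
    [0.436,0.0165,-0.025,0,0,0]
  ]
}}

```text
t: 29.75
eef_pos: [486.4, 148.0, 46.9]
orientation: [0.17, 0.687, 0.169, -0.686]
ft_force: [-0.1, -0.4, -1.1]
finger_gap: 85.0
```

Call:
{"fn": "move_arm", "kwargs": {
  "rows": [
    [0,0,0,0,0,0],
    [0,0,0,0,0,0],
    [0,0,0,0,0,0],
    [0,0,0,0,0,0],
    [0,0,0,0,0,0]
  ],
  "fingers": 1,
  "newtons": 50
}}

```text
t: 30.25
eef_pos: [485.9, 148.0, 46.3]
orientation: [0.17, 0.687, 0.169, -0.686]
ft_force: [-0.3, 0.1, 5.2]
finger_gap: 43.5
```

Call:
{"fn": "move_arm", "kwargs": {
  "rows": [
    [-0.1,0,0,0,0,0],
    [-0.3,0,0,0,0,0],
    [-0.44,0,0,0,0,0],
    [-0.44,0,0,0,0,0]
  ]
}}

```text
t: 30.65
eef_pos: [488.7, 148.2, 160.9]
orientation: [0.17, 0.69, 0.169, -0.683]
ft_force: [0.2, -0.3, -1.5]
finger_gap: 43.5
```

```bash
python3 - <<'E'
from h import *
go(597.8,150,130,-89.3)
E
```

```text
t 30.65 pos [488.7 148.2 160.9] yaw -62.25 gap 43.5 F [ 0.2 -0.3 -1.5] q6 1.14
  move [ 0.128   0.1963 -0.3883] turn [ 0.3005 -0.0065 -0.0013] rows 4.0
```

Desk TCP z was 46.3, so seated will be 53.3.

Call:
{"fn": "move_arm", "kwargs": {
  "rows": [
    [0.0,0.196,-0.388,0.3,0,0],
    [0.0,0.196,-0.388,0.3,0,0],
    [0.05,0.196,-0.388,0.3,0,0],
    [0.12,0.196,-0.388,0.3,0,0],
    [0.12,0.196,-0.388,0.3,0,0],
    [0.12,0.196,-0.388,0.3,0,0],
    [0.12,0.196,-0.388,0.3,0,0]
  ]
}}

```text
t: 31.35
eef_pos: [593.8, 149.8, 126.0]
orientation: [0.005, 0.707, 0.005, -0.707]
ft_force: [-0.7, 0.5, -1.2]
finger_gap: 43.3
```

```bash
python3 - <<'E'
from h import *
im=save('wrist','w23.png',None,1.25)
KP=cam('wrist')
g=cv2.cvtColor(im,cv2.COLOR_RGB2GRAY).astype(float)
for c in (190,210,230,400,430):
    col=g[160:225,c-3:c+4].mean(1); d=np.diff(col); a=d[:30].argmin(); b=d.argmax()
    f=lambda i:160+i+.5
    p,q=ray('wrist',c,f(a),26,KP),ray('wrist',c,f(b),26,KP); print(c,f(a),f(b),((p+q)/2).round(1),(p-q)[0].round(1))
go(597.6,150,79,-89.3)
E
```

```text
190 178.5 213.5 [595.6 255.4  26. ] 29.9
210 178.5 213.5 [595.8 239.3  26. ] 29.9
230 178.5 212.5 [596.4 223.1  26. ] 29.0
400 178.5 212.5 [598.2  86.4  26. ] 28.9
430 178.5 213.5 [598.1  62.2  26. ] 29.8
t 31.4 pos [594.1 149.8 126.4] yaw -89.23 gap 43.6 F [ 0.3 -0.9 -0.8] q6 1.61
  move [ 0.1895 -0.0004 -0.0139] turn [ 0.0008 -0.0008  0.    ] rows 1.0
```

View pics/w23.png

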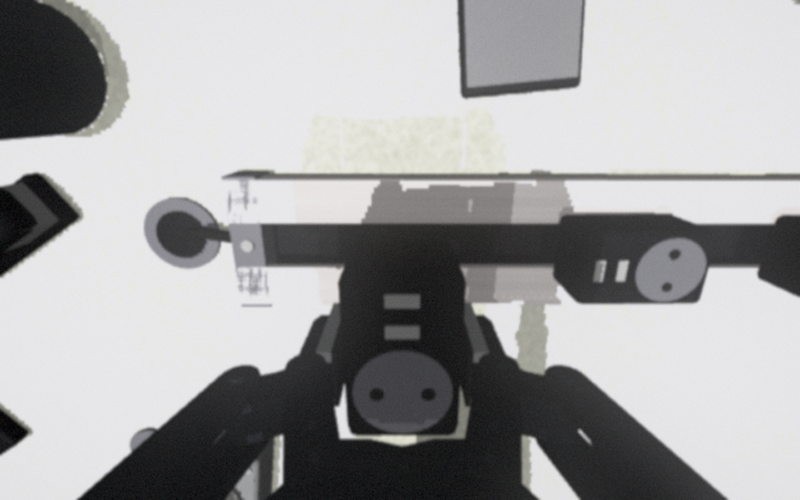

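Call:
{"fn": "move_arm", "kwargs": {
  "rows": [
    [0.08,0,-0.0125,0,0,0],
    [0.14,0,-0.0125,0,0,0],
    [0.18,0,-0.0125,0,0,0],
    [0.19,0,-0.0125,0,0,0],
    [0.19,0,-0.0125,0,0,0]
  ]
}}

```text
t: 31.9
eef_pos: [596.6, 149.8, 77.7]
orientation: [-0.005, -0.707, -0.005, 0.707]
ft_force: [0.1, 0.5, -1.5]
finger_gap: 43.2
```

```bash
python3 - <<'E'
from h import *
go(597.2,150,53.1,-89.3)
E
```

```text
t 31.9 pos [596.6 149.8  77.7] yaw -89.25 gap 43.2 F [ 0.1  0.5 -1.5] q6 1.61
  move [ 0.0983 -0.0009 -0.0023] turn [ 0.0005  0.0006 -0.    ] rows 1.0
```

Call:
{"fn": "move_arm", "kwargs": {
  "rows": [
    [0.02,0,-0.001,0,0,0],
    [0.04,0,-0.001,0,0,0],
    [0.06,0,-0.001,0,0,0],
    [0.08,0,-0.001,0,0,0],
    [0.095,0,-0.001,0,0,0],
    [0.1,0,-0.001,0,0,0],
    [0.1,0,-0.001,0,0,0]
  ]
}}

```text
t: 32.6
eef_pos: [597.3, 149.8, 53.3]
orientation: [0.005, 0.707, 0.005, -0.707]
ft_force: [-1.5, -0.4, 1.5]
finger_gap: 43.5
```

```bash
python3 - <<'E'
from h import *
go(597.2,150,53.1,-89.3)
E
```

```text
t 32.6 pos [597.3 149.8  53.3] yaw -89.26 gap 43.5 F [-1.5 -0.4  1.5] q6 1.61
  move [ 0.0008 -0.0008  0.0005] turn [ 0.0005 -0.     -0.    ] rows 1.0
```

Call:
{"fn": "move_arm", "kwargs": {
  "rows": [
    [0.002,0,0,-0.1,0,0],
    [0.002,0,0,-0.2,0,0],
    [0.002,0,0,-0.3,0,0],
    [0.002,0,0,-0.4,0,0],
    [0.002,0,0,-0.5,0,0],
    [0.002,0,0,-0.5,0,0]
  ]
}}

```text
t: 33.2
eef_pos: [598.0, 150.1, 53.3]
orientation: [0.276, 0.652, 0.276, -0.65]
ft_force: [0.5, 1.0, 1.6]
finger_gap: 43.2
```

Call:
{"fn": "move_arm", "kwargs": {
  "rows": [
    [0,0,0,-0.1,0,0],
    [0,0,0,-0.2,0,0],
    [0,0,0,-0.3,0,0],
    [0,0,0,-0.4,0,0],
    [0,0,0,-0.5,0,0],
    [0,0,0,-0.5,0,0]
  ]
}}

```text
t: 33.8
eef_pos: [598.0, 150.2, 53.4]
orientation: [0.504, 0.496, 0.504, -0.495]
ft_force: [-0.5, 2.2, 2.2]
finger_gap: 43.2
```

Call:
{"fn": "move_arm", "kwargs": {
  "rows": [
    [0,0,0,0,0,0],
    [0,0,0,0,0,0],
    [0,0,0,0,0,0],
    [0,0,0,0,0,0],
    [-0.1,0,0,0,0,0],
    [-0.3,0,0,0,0,0],
    [-0.5,0,0,0,0,0],
    [-0.5,0,0,0,0,0]
  ],
  "fingers": 0.1
}}

```text
t: 34.6
eef_pos: [602.3, 150.1, 186.8]
orientation: [0.507, 0.501, 0.499, -0.493]
ft_force: [1.4, 0.3, 0.6]
finger_gap: 77.0
```

```bash
python3 - <<'E'
from h import *
go(480,150,300,90)
im=save('scene','s10.png',None,1.25);save('top','t10.png',None,1.25)
E
```

```text
t 34.6 pos [602.3 150.1 186.8] yaw 0.73 gap 77.0 F [1.4 0.3 0.6] q6 0.04
  move [-0.4604 -0.482  -0.006 ] turn [-0.9919  0.0076 -0.0083] rows 11.0
```

View pics/s10.png

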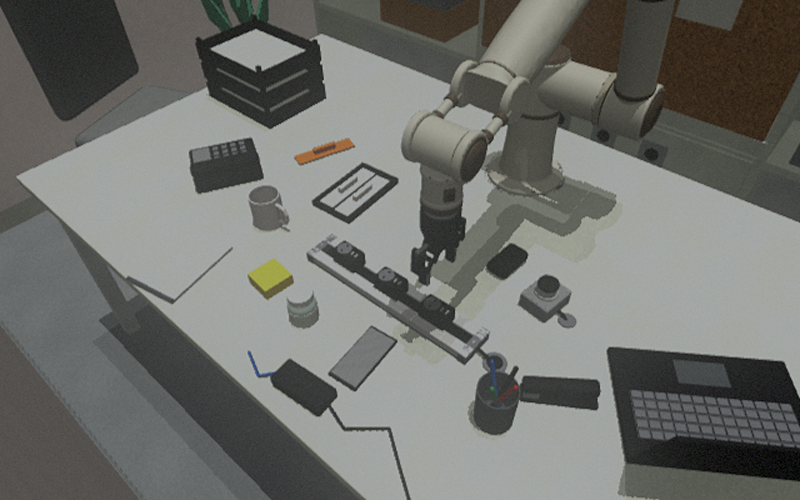

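View pics/t10.png

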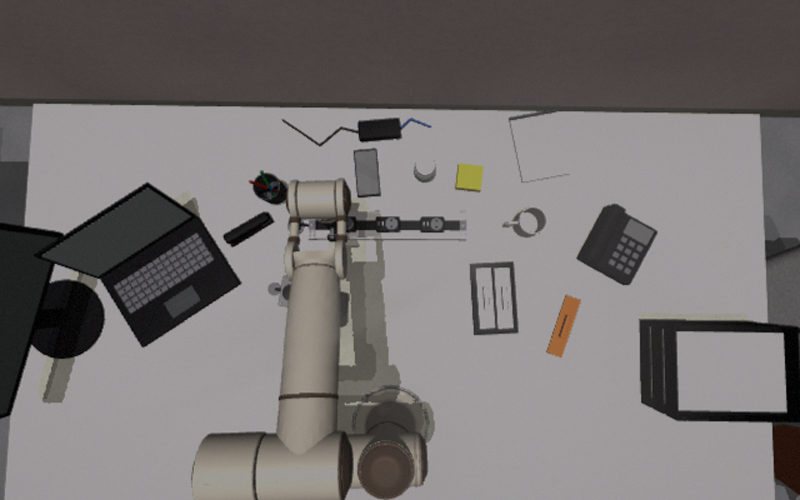

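```bash
python3 - <<'E'
from h import *
go(460,230,300,0.7)
E
```

```text
t 34.7 pos [598.4 149.8 179.6] yaw 0.73 gap 77.1 F [-0.1 -0.5 -0.3] q6 0.04
  move [-0.4839 -0.5476 -0.3277] turn [ 0.0003 -0.0001 -0.0026] rows 5.0
```

Call:
{"fn": "move_arm", "kwargs": {
  "rows": [
    [-0.484,-0.548,-0.328,0,0,0],
    [-0.484,-0.548,-0.328,0,0,0],
    [-0.484,-0.548,-0.328,0,0,0],
    [-0.484,-0.548,-0.328,0,0,0],
    [-0.484,-0.548,-0.328,0,0,0],
    [-0.484,-0.548,-0.328,0,0,0],
    [-0.484,-0.548,-0.328,0,0,0]
  ],
  "fingers": 1
}}

```text
t: 35.4
eef_pos: [458.9, 229.3, 296.1]
orientation: [0.502, 0.496, 0.504, -0.498]
ft_force: [0.2, 0.3, -0.6]
finger_gap: 0.1
```

```bash
python3 - <<'E'
from h import *
KP=cam('wrist');im=save('wrist','w24.png',None,1.25)
for l,z in [('unit1_mid',37),('plunger_top',74)]:
    for d in nets.mark_of('wrist',l)[:6]:
        v,u=np.array(d['centre'])*[400,640]; print(l,round(d['confidence'],2),u.round(1),v.round(1),ray('wrist',u,v,z,KP).round(1))
E
```

```text
unit1_mid 0.62 419.8 215.4 [595.  150.2  37. ]
plunger_top 0.95 264.2 103.4 [392. 299.  74.]
```

View pics/w24.png

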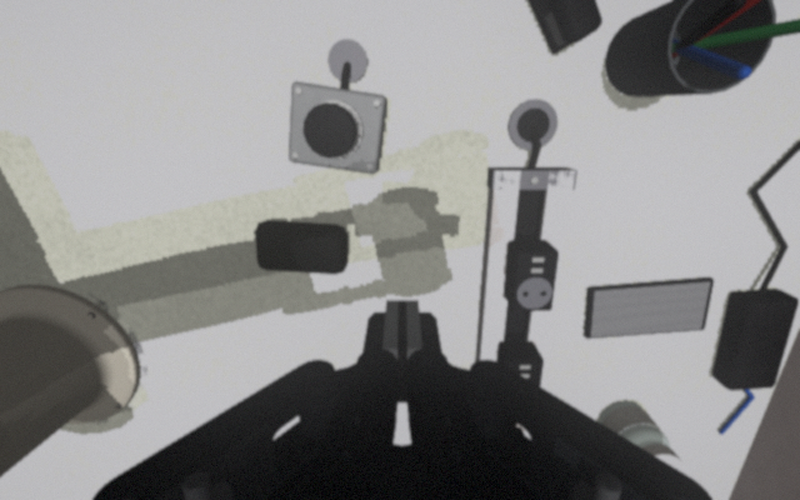

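```bash
python3 - <<'E'
from h import *
go(392,299,130,0.7)
save('top','t11.png',(150,260,200,420),3.5)
E
```

```text
t 35.55 pos [459.3 229.2 296.6] yaw 0.66 gap -0.1 F [ 0.1 -0.3  0.3] q6 0.22
  move [ 0.667  -0.2635 -0.2828] turn [-0.0004  0.0006  0.0022] rows 4.0
```

View pics/t11.png

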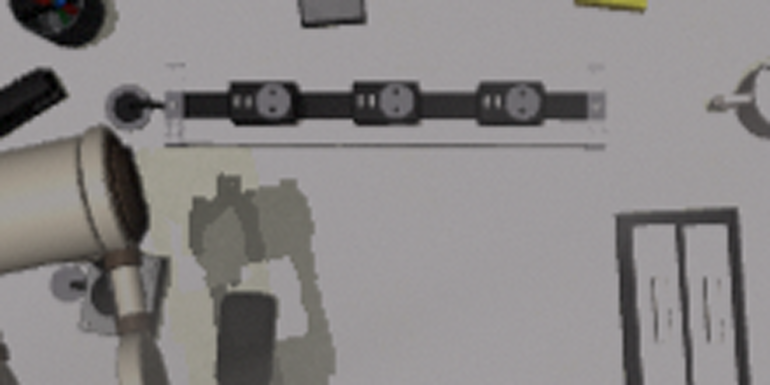

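All three units sit in line in the rail, at crop columns (265,385,510) and row 103, and both covers are in the tray. Now the plunger.

Call:
{"fn": "move_arm", "kwargs": {
  "rows": [
    [0.1,-0.263,-0.283,0,0,0],
    [0.3,-0.263,-0.283,0,0,0],
    [0.5,-0.263,-0.283,0,0,0],
    [0.66,-0.263,-0.283,0,0,0],
    [0.667,-0.263,-0.283,0,0,0],
    [0.667,-0.263,-0.283,0,0,0],
    [0.667,-0.263,-0.283,0,0,0]
  ]
}}

```text
t: 36.3
eef_pos: [393.2, 299.8, 132.2]
orientation: [0.503, 0.497, 0.503, -0.497]
ft_force: [0.7, 0.3, -0.2]
finger_gap: -0.3
```

```bash
python3 - <<'E'
from h import *
go(392,299,91,0.7)
save('wrist','w25.png',None,1.25)
E
```

```text
t 36.3 pos [393.2 299.8 132.2] yaw 0.71 gap -0.3 F [ 0.7  0.3 -0.2] q6 0.39
  move [ 0.1649 -0.005   0.0033] turn [ 0.0001 -0.0001 -0.0002] rows 1.0
```

View pics/w25.png

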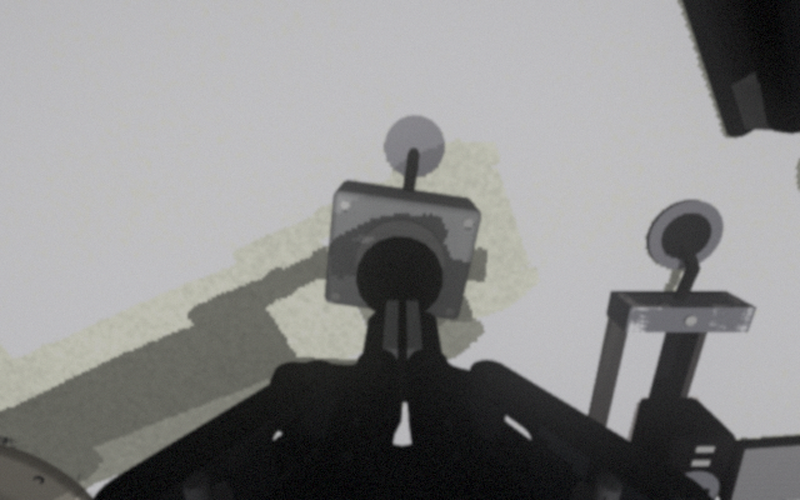

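Call:
{"fn": "move_arm", "kwargs": {
  "rows": [
    [0.08,-0.004,0,0,0,0],
    [0.14,-0.004,0,0,0,0],
    [0.16,-0.004,0,0,0,0],
    [0.18,-0.004,0,0,0,0],
    [0.2,-0.004,0,0,0,0],
    [0.215,-0.004,0,0,0,0],
    [0.22,-0.004,0,0,0,0],
    [0.22,-0.004,0,0,0,0]
  ]
}}

```text
t: 37.15
eef_pos: [392.6, 300.1, 78.3]
orientation: [0.504, 0.497, 0.503, -0.496]
ft_force: [-2.1, -2.3, 7.6]
finger_gap: -0.2
```

```bash
python3 - <<'E'
from h import *
go(392,299,76,0.7)
save('wrist','w26.png',None,1.25)
E
```

```text
t 37.15 pos [392.6 300.1  78.3] yaw 0.75 gap -0.2 F [-2.1 -2.3  7.6] q6 0.4
  move [ 0.0092 -0.0026  0.0044] turn [ 0.0006 -0.0002 -0.0012] rows 1.0
```

View pics/w26.png

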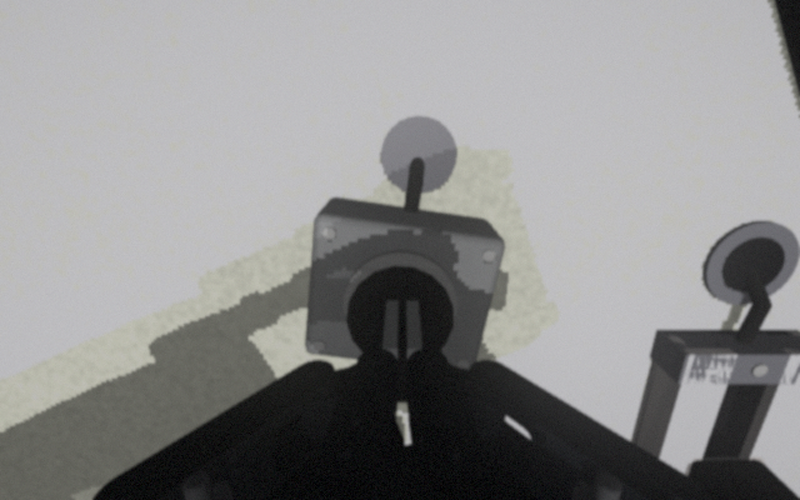

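Call:
{"fn": "move_arm", "kwargs": {
  "rows": [
    [0.008,0,0,0,0,0],
    [0.014,0,0,0,0,0],
    [0.014,0,0,0,0,0]
  ]
}}

```text
t: 37.5
eef_pos: [392.9, 300.3, 76.9]
orientation: [0.504, 0.497, 0.503, -0.496]
ft_force: [-9.4, -6.3, 24.4]
finger_gap: 0.0
```

At the stop (24 N). Hold, then release and withdraw.

Call:
{"fn": "move_arm", "kwargs": {
  "rows": [
    [0,0,0,0,0,0],
    [0,0,0,0,0,0],
    [0,0,0,0,0,0],
    [0,0,0,0,0,0],
    [0,0,0,0,0,0],
    [0,0,0,0,0,0]
  ]
}}

```text
t: 38.1
eef_pos: [392.8, 300.2, 76.8]
orientation: [0.504, 0.497, 0.503, -0.496]
ft_force: [-8.7, -5.7, 23.9]
finger_gap: 0.2
```

Call:
{"fn": "move_arm", "kwargs": {
  "rows": [
    [-0.05,0,0,0,0,0],
    [-0.15,0,0,0,0,0],
    [-0.35,0,0,0,0,0],
    [-0.6,0,0,0,0,0],
    [-0.8,0,0,0,0,0],
    [-0.8,0,0,0,0,0],
    [-0.8,0,0,0,0,0]
  ]
}}

```text
t: 38.8
eef_pos: [393.3, 300.7, 276.8]
orientation: [0.504, 0.499, 0.502, -0.494]
ft_force: [-0.4, 0.1, -1.2]
finger_gap: 0.0
```

```bash
python3 - <<'E'
from h import *
T,s=tool();print(s['t'],s['eef_pos'],s['ft_force'].round(1))
save('wrist','w27.png',None,1.25);save('scene','s11.png',(100,310,190,470),2.8);save('top','t12.png',(150,260,200,420),3.5)
E
```

```text
38.8 [393.32240757 300.67323652 276.77303029] [-0.4  0.1 -1.2]
```

View pics/w27.png

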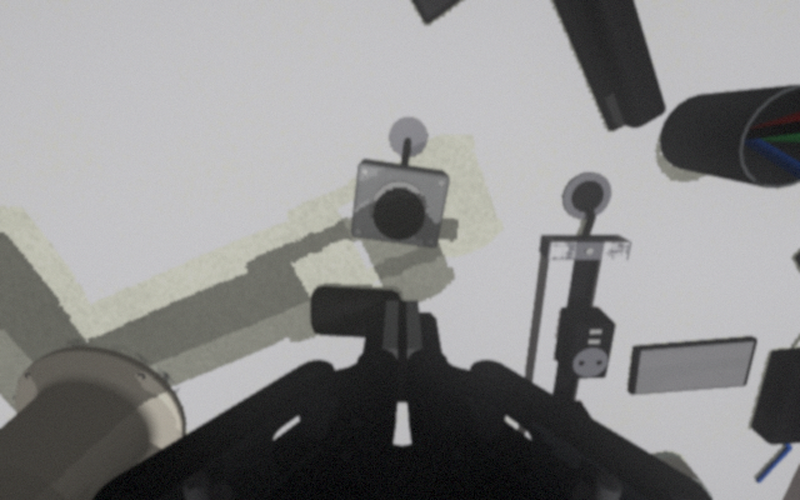

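View pics/s11.png

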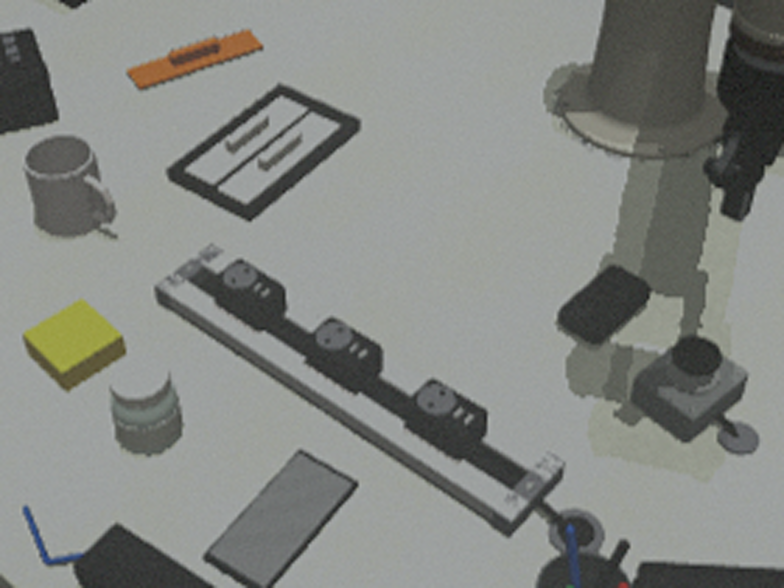

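View pics/t12.png

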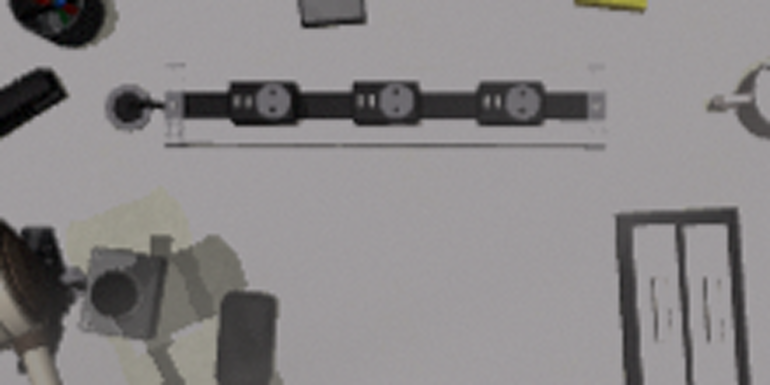

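The three units are locked in line, the covers lie flat in the tray, the plunger is back up, and the arm is clear. I'm handing in.

```bash
python3 -c "
from h import *
print(ticket.job_done())"
```

```text
the job is handed in; nothing more can be done
None
```

The job is handed in, at about 39 s of the 210 s allowed; the hand-in gives no verdict.

- **Covers:** both white covers are off the rail and lie flat, side by side, in the tray. The second met about 21 N as it was set down, and the pictures afterwards show it flat. I left the orange look-alike alone.
- **Units:** I found three socket units on the desk and no fourth. Each was lowered to its full depth (tool height within about 1 mm of that worked out for seating) and turned 90° into line with the rail.
- **Plunger:** with all three units locked, I pressed it to its stop. It met about 24 N at the expected stop height, and I held it for about 0.6 s.
- **Last checks:** pictures from all three cameras show the units in line, both covers in the tray, the plunger up, and nothing else visibly moved. The tool reads no contact force.

The plunger's joint value and the units' exact angles were judged from force, tool height and pictures, not read directly. No check failed. The cameras gave the plunger's position up to about 20 mm apart, so I used the close wrist view.

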